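Pack the shine kit into the carry tote

TASK

Pack the shine kit for the front counter: put the capped bottle of dressing, the small polish tin and the brush into the wooden carry tote, each set gently down on the tote's floor beneath the handle, none on top of another. Keep the bottle upright all the way, and the tin and the brush the same way up as you found them. Leave the wide tin, the thread spool and the hammer where they are.

Things in the scene. Friction and masses are not known exactly. Their poses are not given: they have to be found in the camera images.
- tote: Fixed open wooden carry tote, 160 (x, across) by 384 (y, along) mm outside. Origin: centre of its underside, z up; its -x long side faces roughly the robot. Inner floor at z = 10, inside 140 (x -70 to 70) by 360 (y -180 to 180). Long sides 10 thick, tops at z = 50. End boards (y = +-186, 12 thick) 160 wide up to z = 85, tapering to a rounded 62 wide top at z = 253.
- tote_handle (a point): Middle of the tote's handle: a round dowel, diameter 26, along the tote's y from end board to end board, its axis 220 mm over the bench right above the tote's middle line (x = 0). A hand held vertical over the floor runs into it; reach in under it from the -x long side with the hand tilted, about 30 to 40 degrees.
- bottle: Small round amber bottle with a paper label and black cap, standing. Diameter 46, 85 tall; straight sides from the bottom to z = 52, then a shoulder and a cap of diameter 33 from z = 66 to 85. Origin: centre of its underside, z up. About 0.13 kg.
- small_tin: Small flat round polish tin of bare metal, lying lid up. Diameter 58, 26 high (upper half, the lid, 58; lower half 1 mm less in radius). Origin: centre of its underside, z up. About 0.09 kg.
- brush: Shine brush lying on its bristles: a wooden back 110 (x) by 42 (y) by 22 mm, from z = 24 to 46, over a block of stiff black bristles 102 by 35 mm from z = 0 to 24. Origin: centre of the bristles' underside, x along the brush, z up. About 0.11 kg.
- wide_tin: Bystander: wide flat round tin, diameter 86, 30 high, same look as the small tin. Origin: centre of its underside.
- spool: Bystander: standing spool of copper-brown thread, diameter 56, 70 high. Origin: centre of its underside.
- hammer: Bystander: shoemaker's hammer lying on the bench, about 270 long along its x, head at +x, 33 high. Origin: on the bench, near the middle of the handle.
Not all that is in view belongs to the job. What is shaped like the small_tin but orange or yellow is not meant.

How it is judged (in metres and radians):
At the end, for the whole second after the job is handed in: The bottle, the small tin and the brush all rest on the tote's floor (underside within 6 mm of it, centre inside the tote), each within 9 degrees of upright / the way up it was found, let go and at rest; wide tin, spool and hammer within 20 mm of where they stood (x of bottle in the frame of tote between -0.06 and 0.06 m and y of bottle in the frame of tote between -0.175 and 0.175 m and z of bottle in the frame of tote between 0.004 and 0.016 m and angle between each of bottle, small_tin, brush's own z axis and vertical below 0.157 rad and linear speed of each of bottle, small_tin, brush below 0.02 m/s and x of small_tin in the frame of tote between -0.06 and 0.06 m and y of small_tin in the frame of tote between -0.175 and 0.175 m and z of small_tin in the frame of tote between 0.004 and 0.016 m and x of brush in the frame of tote between -0.06 and 0.06 m and y of brush in the frame of tote between -0.175 and 0.175 m and z of brush in the frame of tote between 0.004 and 0.016 m and distance of each of wide_tin, spool, hammer from where it was at the start of the episode below 0.02 m); the robot touches nothing.
It fails at once if the bottle, small tin or brush is dropped or tossed (moving at over 0.8 m/s out of the fingers, a drop of some 3 cm) ((linear speed of bottle above 0.8 m/s and contact force between the fingers and bottle below 0.05 N) or (linear speed of small_tin above 0.8 m/s and contact force between the fingers and small_tin below 0.05 N) or (linear speed of brush above 0.8 m/s and contact force between the fingers and brush below 0.05 N)).
It fails at once if the bottle leans more than 30 degrees (angle between bottle's own z axis and vertical above 0.524 rad).
It fails at once if the small tin or the brush is turned on its side or over (angle between any of small_tin, brush's own z axis and vertical above 1.5 rad).
It fails at once if the wide tin, spool or hammer is pushed more than 20 mm or knocked over ((distance of wide_tin from where it was at the start of the episode above 0.02 m or angle between wide_tin's own z axis and vertical above 0.5 rad) or (distance of spool from where it was at the start of the episode above 0.02 m or angle between spool's own z axis and vertical above 0.5 rad) or (distance of hammer from where it was at the start of the episode above 0.02 m or angle between hammer's own z axis and vertical above 0.5 rad)).
It also fails if it takes over 72 s, if anything falls off the work surface, if the arm or the gripper's body presses on something with over 40 N, if the wrist force passes 120 N, or if a joint passes its speed limit or range.

ROBOT

A 6-joint arm with a two-finger parallel gripper is mounted at the origin on the work surface. World frame = base frame: x ahead of the robot, y to its left, z up, the work surface at z = 0. Lengths are in mm, angles in rad, forces in N, time in s.
With the tool pointing down it reaches from about 300 to 875 mm from the base axis. Payload 6.4 kg.
Tool frame: the origin (TCP) lies between the finger pads; the fingertips stand 19 mm ahead of it and the grasp point (between the pads) is the TCP; z points along the fingers, y is the direction in which the jaws open and shut (so a half turn about z gives the same grasp; the last joint's range is limited). The gripper opens to 88 mm and grips with 3 to 60 N. Pads are 18 mm wide; open, the fingers measure 123 mm over their backs; the gripper's body (75 mm by 187 mm) begins 45 mm behind the grasp point.
Start: joints at [-1.315, 0.181, 1.607, -0, 1.354, -0.206], TCP at [256.215, -514.777, 257.714] pointing down, gripper open.
Joint ranges: [-2.99, 2.99], [-0.89, 2.07], [0.3, 2.58], [-1.14, 4.28], [0, 2.63], [-3.12, 3.12]. Speed limits (rad/s): [2.57, 2.57, 3.01, 3.14, 3.14, 3.14].

INTERFACE

Orientations are given as [roll, pitch, yaw] about the fixed x, y, z axes, in that order (R = Rz(yaw) Ry(pitch) Rx(roll)).
In Python, from bench import read_state, read_camera, finish_job gives the robot as it stands. The module is installed in compiled form; this text tells all that it offers.
- The arm moves only by the tool step_arm, never from a script. Its argument "series" is one flat list of numbers, 5 for each row, row after row: the gripper's target within -1 to 1 (shut at 1, half-way at 0, fully open at -1), then the shift along the tool's x, y, z in mm, then the turn about the tool's z in degrees. In form: [jaw, x, y, z, twist, jaw, x, y, z, twist, ...]. A call has exactly 8 rows; each row is the pose to reach, as a shift and turn from the pose commanded when the call began, along the tool's axes at that moment; what a row does not reach only later rows make up. A row lasts 1/10 s, in which the tool goes at most 50 mm and 8.59 degrees, less where a joint would pass 70% of its speed; a pose out of reach is approached as far as the arm can. A call with a gripper value outside its range is refused whole. The fingers move at their own pace and stop on an object; the grip force is fixed at half the most. Time passes only in rows, so rows that repeat a pose let the fingers close, or fill a call up. It gives the time, the measured TCP pose, the force and the opening at its end, in the units of the state.
- read_state(): the state, without advancing time (a new reading comes with each control period).
- read_camera(name): name is "scene" or "top" or "wrist"; returns a dict with "img" (480x640x3 uint8, red, green, blue), "camera_matrix" (3x3 intrinsics, pixels), "R" (3x3) and "t" (3): a world point X has camera coordinates R X + t; the wrist camera has in their place "tool_from_camera" (4x4, takes a point from camera to tool coordinates, whose origin is the TCP and whose axes are the flange's). Camera axes: x right, y down, z forward; pixel columns grow to the right and rows downward; lengths in mm; the calibration is good to about 2 mm. A picture is of the moment at which its call begins: read the wrist's pose just before it. There is no depth.
- finish_job(): hands the job in, once; it reports no verdict.
The state is a dict: "clock": time; "joints": joint angles; "joint_velocities": joint speeds; "effort": joint torques, N m; "tcp_pos": TCP position; "tool_rot": TCP orientation; "wrist_force": force on the tool from outside, world axes, zero at the start; "ft_torque": the same for the moment, N m; "opening": opening from 0.0 (shut) to 1.0 (fully open).
Only numpy, scipy, OpenCV 4.12 (cv2) and the standard library are available. Lean on these libraries where they do the work, as an engineer would, in place of code of your own. Each camera call takes 0.05 s, during which the arm holds its last target.

## Working session

There is one attempt and no reset: what is moved stays moved. The work goes in short steps, Python scripts to look and compute and a tool call to move; the robot and the scene stay as the last step left them, time stands still between calls to the robot, and variables do not carry over. Pictures are saved under pics/ and viewed, and the job is handed in when it is done.

Besides the shell and the picture viewer there is one more tool, called after ">>>" as name(argument=value, ...), one argument or row to a line, values as JSON. step_arm: Moves the arm, as the interface text tells. Its arguments: {"type":"object","properties":{"series":{"type":"array"}},"required":["series"]}

```bash
mkdir -p pics
python3 - <<'E'
from bench import *
import cv2
s=read_state(); print(s)
for n in ["scene","top","wrist"]:
    c=read_camera(n); cv2.imwrite(f"pics/{n}0.png",c["img"][:,:,::-1])
    print(n,{k:(v.tolist() if hasattr(v,'tolist') else v) for k,v in c.items() if k!="img"})
E
```

```text
{'clock': 0.0, 'joints': array([-1.31530793e+00,  1.81497167e-01,  1.60796687e+00, -5.33057212e-06,
        1.35380716e+00, -2.06297863e-01]), 'joint_velocities': array([-0.00165726,  0.00223059,  0.00121208,  0.00106177, -0.00086404,
        0.0023231 ]), 'effort': array([ 1.03957034e-03, -4.33861864e+01, -3.41854155e+01,  7.03723845e-02,
        3.83375469e-02, -1.28547003e-04]), 'tcp_pos': array([ 256.07960879, -514.28387167,  256.85466709]), 'tool_rot': array([-3.13994864e+00, -3.38734562e-04,  4.61787135e-01]), 'wrist_force': array([-0.03955145,  0.55199958, -0.06700085]), 'ft_torque': array([ 0.03223762, -0.01976319,  0.00424068]), 'opening': 0.9981200825552893}
scene {'camera_matrix': [[579.594371257812, 0.0, 326.8240315071941], [0.0, 579.594371257812, 248.6987725065243], [0.0, 0.0, 1.0]], 'R': [[-0.5492584280219676, 0.8356010326755396, 0.009278654989211406], [0.51619814032608, 0.3479980153148201, -0.7825834532245383], [-0.6571564951902504, -0.42505093286395457, -0.6224765419682483]], 't': [435.5895626712002, -96.59820066484211, 1687.0790465657724]}
top {'camera_matrix': [[547.9858653829992, 0.0, 312.9758620688237], [0.0, 547.9858653829992, 228.46342761783097], [0.0, 0.0, 1.0]], 'R': [[-0.019171909543046442, -0.9998161464010026, 0.00033358705367216403], [-0.9868081051222602, 0.01886882704876086, -0.160790954443395], [0.16075509805131286, -0.0034118560422563664, -0.986988428345976]], 't': [-146.10062876223844, 558.7441925307932, 1021.7898195616137]}
wrist {'camera_matrix': [[391.6238442090112, 0.0, 316.4802021305032], [0.0, 391.6238442090112, 236.86099531747067], [0.0, 0.0, 1.0]], 'tool_from_camera': [[-5.151885661986786e-05, -0.9566545463167582, -0.2912251300236355, 74.42348954901236], [0.9999997424613043, 0.00015918409385464187, -0.0006998126515468977, 1.0701217492508075], [0.0007158373631028319, -0.2912250910754432, 0.9566542917402121, -127.26303294350777], [0.0, 0.0, 0.0, 1.0]]}
```

View pics/scene0.png

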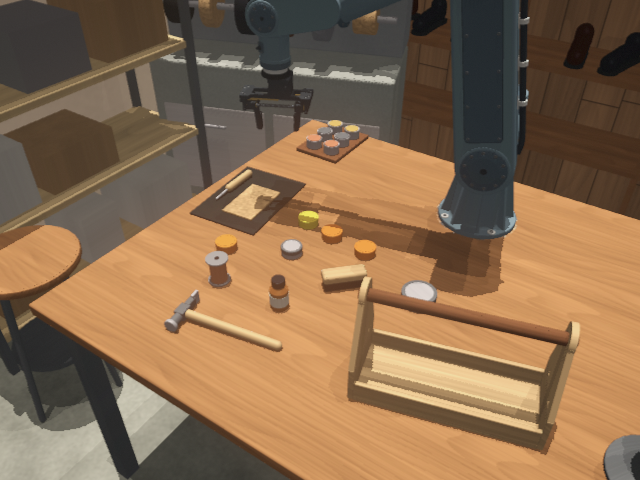

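View pics/top0.png

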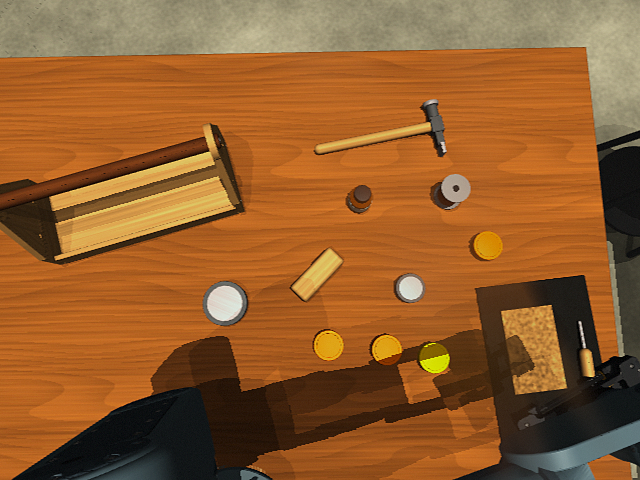

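View pics/wrist0.png

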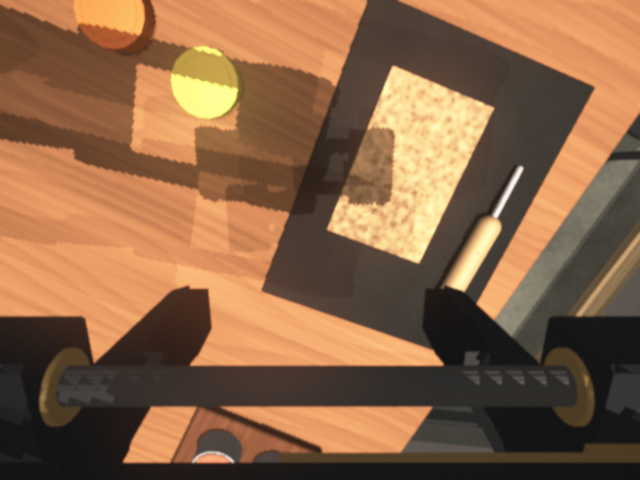

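The top view shows the tote at left (handle running from about (0,200) to (212,145)). The brush is at about (317,274), the small bare tin at (409,288), the bottle cap at (362,193), the spool at (455,188) and the wide tin at (226,303). I'll measure these next.

```bash
cat > h.py <<'E'
import numpy as np, cv2
from bench import *
from scipy.spatial.transform import Rotation as Ro
def ray(c,u,v,st=None):
    d=np.linalg.inv(c["camera_matrix"])@np.array([u,v,1.])
    if "R" in c:
        R=c["R"];return -R.T@c["t"],R.T@d
    T=c["tool_from_camera"];Rt=Ro.from_euler("xyz",st["tool_rot"]).as_matrix()
    return Rt@T[:3,3]+st["tcp_pos"],Rt@T[:3,:3]@d
def pl(c,u,v,z,st=None):
    o,d=ray(c,u,v,st);return o+d*(z-o[2])/d[2]
def proj(c,X,st=None):
    X=np.asarray(X,float)
    if "R" in c: p=c["R"]@X+c["t"]
    else:
        T=c["tool_from_camera"];Rt=Ro.from_euler("xyz",st["tool_rot"]).as_matrix()
        p=T[:3,:3].T@(Rt.T@(X-st["tcp_pos"])-T[:3,3])
    p=c["camera_matrix"]@p;return p[:2]/p[2]
def blob(m,lo,u,v,r=40):
    n,l,s,ce=cv2.connectedComponentsWithStats(m.astype(np.uint8))
    return [(s[i][:5].tolist(),ce[i].round(1).tolist()) for i in range(1,n) if s[i][4]>lo and np.hypot(*(ce[i]-[u,v]))<r]
E
python3 - <<'E'
from h import *
c=read_camera("top");im=c["img"];hsv=cv2.cvtColor(im,cv2.COLOR_RGB2HSV)
H,S,V=hsv[...,0].astype(int),hsv[...,1].astype(int),hsv[...,2].astype(int)
print("tin",blob((S<90)&(V>70),100,409,288))
print("wide",blob((S<90)&(V>70),100,226,303))
print("spool",blob((S<90)&(V>70),100,455,188))
print("cap",blob((V<75),30,361,193,25))
print("brush",blob((S<165)&(V>120),200,317,274))
for n,u,v in[("br",317,274),("bench",317,320),("cap",361,193),("tin",409,288)]: print(n,hsv[v,u])
cv2.imwrite("pics/z1.png",cv2.resize(im[110:320,190:490,::-1],None,fx=2.6,fy=2.6,interpolation=2))
cv2.imwrite("pics/z2.png",cv2.resize(im[110:280,0:260,::-1],None,fx=3,fy=3,interpolation=2))
E
```

```text
tin [([396, 274, 29, 29, 651], [409.9, 287.7])]
wide [([203, 281, 44, 45, 1508], [224.2, 302.9])]
spool [([441, 174, 29, 35, 662], [454.9, 188.9])]
cap [([354, 192, 15, 11, 37], [359.1, 199.4]), ([348, 200, 14, 14, 36], [352.2, 207.9])]
brush [([293, 250, 49, 49, 819], [318.0, 272.2])]
br [ 24 146 222]
bench [ 13 211 173]
cap [ 11 127  92]
tin [ 33  14 213]
```

View pics/z1.png

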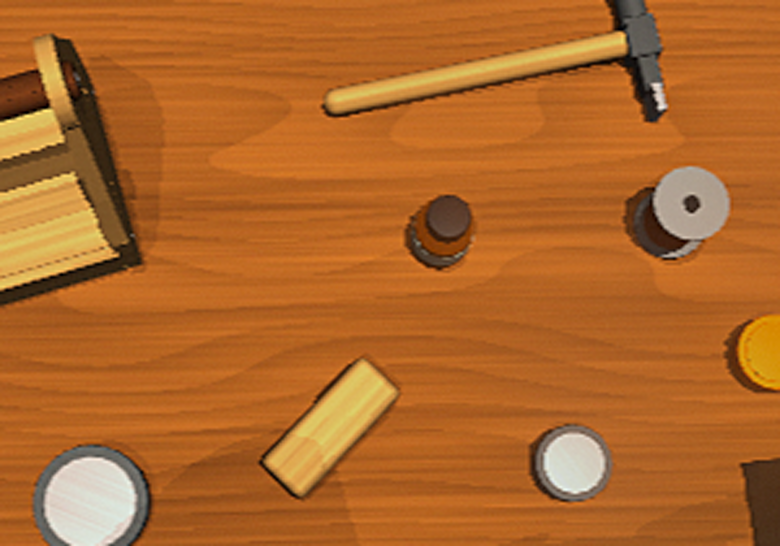

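View pics/z2.png

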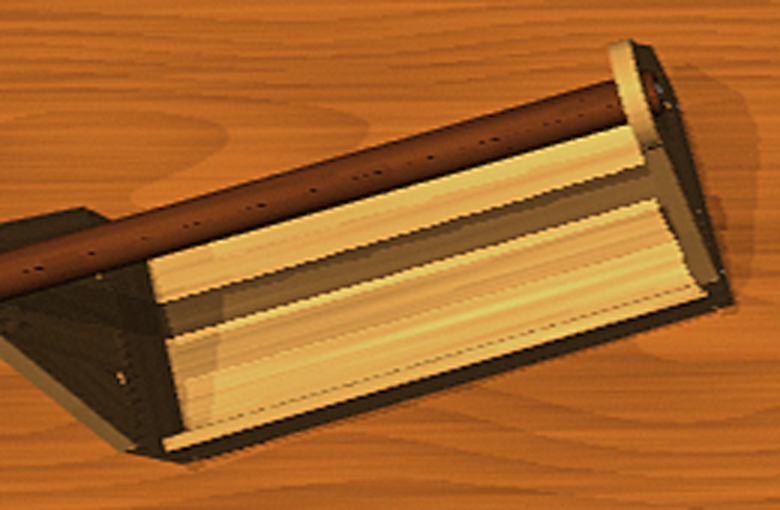

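Run:
```python
from h import *
c=read_camera("top")
z1=lambda u,v:(u/2.6+190-.3,v/2.6+110-.3); z2=lambda u,v:(u/3-.3,v/3+110-.3)
P=lambda p,z:pl(c,*p,z).round(1)
print("cap",P(z1(449,217),85)); print("tin",P(z1(572,463),26)); print("wide",P(z1(93,501),30)); print("spool",P(z1(690,204),70))
B=[P(z1(*q),46) for q in[(365,357),(399,394),(302,498),(263,461)]];print("brush",B,np.mean(B,0),[np.linalg.norm(B[i]-B[i-1]) for i in range(4)])
e=(B[0]+B[1]-B[2]-B[3]);print("brush ang",np.degrees(np.arctan2(e[1],e[0])))
a=P(z2(190,463),0);b=P(z2(733,303),0);print("tote bottom",a,b,np.linalg.norm(a-b))
a2=P(z2(163,450),50);b2=P(z2(705,293),50);print("wall top out",a2,b2)
h=[P(z2(*q),220) for q in[(0,276),(621,101.5)]];print("dowel",h)
d=(a-b);print("ydir",np.degrees(np.arctan2(d[1],d[0])), "dowel dir",np.degrees(np.arctan2(*(h[0]-h[1])[[1,0]])))
cs=read_camera("scene");cv2.imwrite("pics/z3.png",cv2.resize(cs["img"][220:450,230:600,::-1],None,fx=2.1,fy=2.1,interpolation=2))
```

```text
cap [ 615.3 -251.5   85. ]
tin [ 438.3 -343.    26. ]
wide [416.8  15.1  30. ]
spool [ 625.2 -431.6   70. ]
brush [array([ 518.7, -189.2,   46. ]), array([ 490.6, -213.7,   46. ]), array([ 415.6, -140.5,   46. ]), array([ 443.1, -112.3,   46. ])] [ 467.    -163.925   46.   ] [np.float64(107.83770212685359), np.float64(37.28082617110304), np.float64(104.80095419412935), np.float64(39.38895784353783)]
brush ang -44.904729420172536
tote bottom [500.4 346.6   0. ] [602.6 -16.9   0. ] 377.59381615699164
wall top out [503.8 341.6  50. ] [599.7  -4.9  50. ]
dowel [array([581.6, 355.6, 220. ]), array([674.1,  18.1, 220. ])]
ydir 105.70361660836987 dowel dir 105.32691788792218
```

View pics/z3.png

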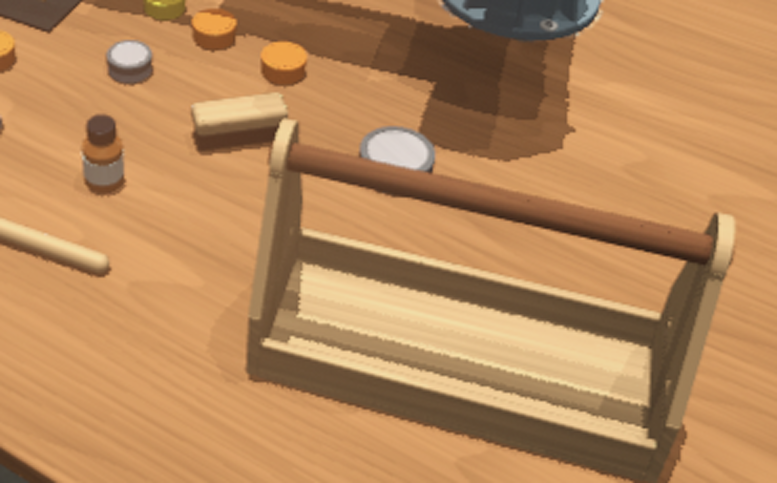

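I get the tote yaw as about 15.4° and its centre as about (628,186); the dowel line and the wall edge agree to within 1 mm. The commands have no tilt input, so before planning I'll test what the arm does at the edge of its reach, well above everything.

>>> step_arm(
  series=[-1,47,15,0,0,-1,94,30,0,0,-1,141,45,0,0,-1,188,60,0,0,-1,235,75,0,0,-1,282,90,0,0,-1,329,105,0,0,-1,376,120,0,0],
)

```text
clock: 1.1
tcp_pos: [648.2, -454.0, 257.4]
tool_rot: [-3.141, 0.0, 0.462]
wrist_force: [0.2, -2.0, 0.0]
opening: 0.999
```

>>> step_arm(
  series=[-1,47,15,0,0,-1,94,30,0,0,-1,141,45,0,0,-1,188,60,0,0,-1,235,75,0,0,-1,282,90,0,0,-1,329,105,0,0,-1,376,120,0,0],
)

```text
clock: 1.9
tcp_pos: [856.9, -361.0, 234.6]
tool_rot: [3.109, -0.027, 0.462]
wrist_force: [0.3, 0.5, 0.0]
opening: 0.999
```

Run:
```python
from h import *
s=read_state();print(s["joints"].round(3),s["tcp_pos"].round(1),s["tool_rot"].round(3)); print(Ro.from_euler("xyz",s["tool_rot"]).as_matrix().round(3))
```

```text
[-0.527  1.089  0.298  0.005  1.713  0.583] [ 856.9 -361.   234.6] [ 3.109 -0.027  0.462]
[[ 0.895  0.444  0.039]
 [ 0.445 -0.895 -0.017]
 [ 0.027  0.033 -0.999]]
```

>>> step_arm(
  series=[-1,-45,-15,0,0,-1,-90,-30,0,0,-1,-130,-45,0,0,-1,-170,-60,0,0,-1,-170,-60,0,0,-1,-170,-60,0,0,-1,-170,-60,0,0,-1,-170,-60,0,0],
)

```text
clock: 2.7
tcp_pos: [679.5, -383.4, 227.3]
tool_rot: [3.109, -0.027, 0.463]
wrist_force: [-0.0, -0.1, -0.6]
opening: 0.999
```

Run:
```python
from h import *
s=read_state();print(s["joints"].round(3),s["tcp_pos"].round(1),s["tool_rot"].round(3)); print(Ro.from_euler("xyz",s["tool_rot"]).as_matrix().round(3))
```

```text
[-0.669  0.631  1.062  0.011  1.408  0.437] [ 679.5 -383.4  227.3] [ 3.109 -0.027  0.463]
[[ 0.894  0.446  0.039]
 [ 0.447 -0.895 -0.017]
 [ 0.027  0.033 -0.999]]
```

Pushing past the reach limit does tilt the tool, and the tilt carries over into later calls, so I can build it up on purpose.

The plan:
1. Turn the brush on the bench with the hand vertical, so it lines up with the tote's x axis.
2. Build up about 30° of tilt at azimuth 15.4°.
3. Pick and place the tin, then the brush, then the bottle.

```bash
cat >> h.py <<'E'
def go(x,y,z,s=None):
    s=s or read_state();R=Ro.from_euler("xyz",s["tool_rot"]).as_matrix()
    print("tool shift",(R.T@(np.array([x,y,z])-s["tcp_pos"])).round(1),"opening",round(s["opening"],3))
def st():
    s=read_state();R=Ro.from_euler("xyz",s["tool_rot"]).as_matrix()
    print("t",round(s["clock"],2),"tcp",s["tcp_pos"].round(1),"xax",R[:,0].round(3),"yax",R[:,1].round(3),"zax",R[:,2].round(3),"j",s["joints"].round(2),"F",s["wrist_force"].round(1))
    return s
E
python3 -c "
from h import *
go(467,-164,120)"
```

```text
tool shift [ -94.9 -294.5   95.3] opening 0.999
```

>>> step_arm(
  series=[-1,-95,-294,95,-71.5,-1,-95,-294,95,-71.5,-1,-95,-294,95,-71.5,-1,-95,-294,95,-71.5,-1,-95,-294,95,-71.5,-1,-95,-294,95,-71.5,-1,-95,-294,95,-71.5,-1,-95,-294,95,-71.5],
)

```text
clock: 3.5
tcp_pos: [463.5, -160.7, 118.4]
tool_rot: [3.111, 0.016, 1.67]
wrist_force: [0.3, -0.4, 1.2]
opening: 1.004
```

Run:
```python
from h import *
s=st(); go(467,-164,33,s)
c=read_camera("wrist");cv2.imwrite("pics/w1.png",c["img"][:,:,::-1])
```

```text
t 3.5 tcp [ 463.5 -160.7  118.4] xax [-0.099  0.995 -0.016] yax [0.995 0.1   0.031] zax [ 0.032 -0.013 -0.999] j [-0.58  0.15  1.95  0.01  1.   -0.68] F [ 0.3 -0.4  1.2]
tool shift [-2.3  0.5 85.5] opening 1.004
```

View pics/w1.png

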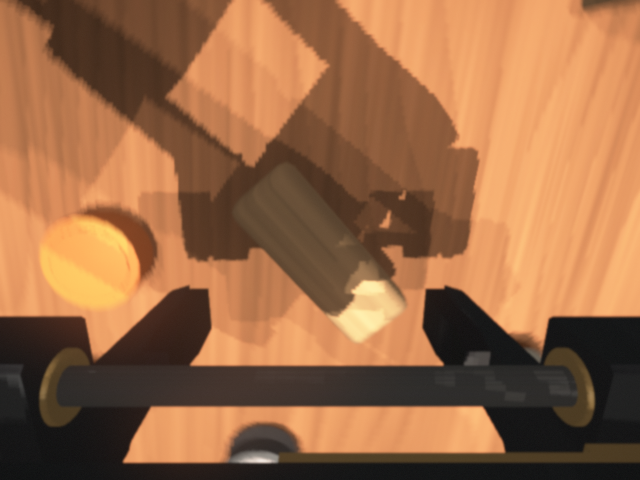

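Run:
```python
from h import *
s=read_state();c=read_camera("wrist")
for p in [(518.7,-189.2,46),(490.6,-213.7,46),(415.6,-140.5,46),(443.1,-112.3,46),(467,-164,46)]: print(proj(c,p,s).round(0))
print([pl(c,u,v,46,s).round(1) for u,v in[(287,163),(236,211),(359,342),(405,298)]])
```

```text
[401. 309.]
[347. 342.]
[222. 210.]
[279. 161.]
[316. 260.]
[array([ 447. , -113.1,   46. ]), array([ 422.7, -140.5,   46. ]), array([ 497.9, -212.8,   46. ]), array([ 520., -182.,   46.])]
```

```bash
python3 -c "
from h import *
go(470,-163,120);go(470,-163,33)"
```

```text
tool shift [0.  3.8 0.3] opening 1.001
tool shift [ 1.7  0.7 87.2] opening 1.001
```

>>> step_arm(
  series=[-1,0,4,0,-40,-1,0,4,0,-40,-1,0,4,0,-40,-1,0,4,0,-40,-1,0,4,10,-40,-1,1,2,45,-40,-1,2,1,87,-40,-1,2,1,87,-40],
)

```text
clock: 4.4
tcp_pos: [466.3, -161.1, 28.0]
tool_rot: [3.129, 0.026, 2.356]
wrist_force: [0.1, 0.6, 0.2]
opening: 1.0
```

>>> step_arm(
  series=[1,0,0,0,0,1,0,0,0,0,1,0,0,0,0,1,0,0,0,0,1,0,0,0,0,1,0,0,0,0,1,0,0,0,0,1,0,0,0,0],
)

```text
clock: 5.2
tcp_pos: [469.0, -162.9, 33.2]
tool_rot: [3.127, 0.036, 2.36]
wrist_force: [-1.4, 1.3, 5.8]
opening: 0.474
```

Run:
```python
from h import *
s=st();print(s["opening"],s["opening"]*88)
```

```text
t 5.2 tcp [ 469.  -162.9   33.2] xax [-0.709  0.704 -0.036] yax [0.704 0.71  0.014] zax [ 0.036 -0.015 -0.999] j [-0.58  0.32  1.97  0.01  0.81 -1.37] F [-1.4  1.3  5.8]
0.4737497880265855 41.68998134633952
```

>>> step_arm(
  series=[1,0,0,-15,0,1,0,0,-15,-8.6,1,0,0,-15,-17.2,1,0,0,-15,-25.8,1,0,0,-15,-34.4,1,0,0,-15,-43,1,0,0,-15,-51.6,1,0,0,-15,-60.2],
)

```text
clock: 6.0
tcp_pos: [467.8, -162.3, 47.3]
tool_rot: [-3.119, 0.029, -2.867]
wrist_force: [1.6, 0.7, -0.8]
opening: 0.471
```

>>> step_arm(
  series=[1,0,0,0,0,1,0,0,6,0,1,0,0,11,0,1,0,0,14,0,1,0,0,15,0,1,0,0,15,0,-1,0,0,15,0,-1,0,0,15,0],
)

```text
clock: 6.8
tcp_pos: [468.7, -162.7, 32.5]
tool_rot: [-3.118, 0.03, -2.874]
wrist_force: [0.3, -0.4, 0.1]
opening: 0.627
```

Run:
```python
from h import *
s=st();print(s["opening"])
```

```text
t 6.8 tcp [ 468.7 -162.7   32.5] xax [-0.964 -0.264 -0.03 ] yax [-0.264  0.964 -0.023] zax [ 0.035 -0.015 -0.999] j [-0.58  0.33  1.97  0.01  0.81 -2.42] F [ 0.3 -0.4  0.1]
0.6270564492590708
```

```bash
python3 -c "
from h import *
go(468.7,-162.7,140);go(750,205,370)"
```

```text
tool shift [  -3.2   -2.5 -107.5] opening 0.627
tool shift [-378.5  272.5 -332.9] opening 0.627
```

>>> step_arm(
  series=[-1,-3,-2,-50,0,-1,-5,-4,-100,0,-1,-8,-6,-150,0,-1,-10,-7,-200,0,-1,-12,-8,-250,0,-1,-14,-9,-300,0,-1,-60,30,-310,0,-1,-100,60,-333,0],
)

```text
clock: 7.6
tcp_pos: [529.2, -85.1, 361.8]
tool_rot: [-3.117, 0.031, -2.877]
wrist_force: [0.4, 0.2, -0.3]
opening: 1.001
```

>>> step_arm(
  series=[-1,-280,212,0,0,-1,-280,212,0,0,-1,-280,212,0,0,-1,-280,212,0,0,-1,-280,212,0,0,-1,-280,212,0,0,-1,-280,212,0,0,-1,-280,212,0,0],
)

```text
clock: 8.4
tcp_pos: [743.9, 198.8, 358.3]
tool_rot: [-3.121, 0.025, -2.869]
wrist_force: [-0.7, -0.6, -1.4]
opening: 1.001
```

Run:
```python
from h import *
s=st()
```

```text
t 8.4 tcp [743.9 198.8 358.3] xax [-0.963 -0.269 -0.025] yax [-0.269  0.963 -0.021] zax [ 0.029 -0.014 -0.999] j [ 0.11  0.56  0.91 -0.02  1.64 -1.73] F [-0.7 -0.6 -1.4]
```

>>> step_arm(
  series=[-1,-400,0,0,0,-1,-400,0,0,0,-1,-400,0,0,0,-1,-400,0,0,0,-1,-400,0,0,0,-1,-400,0,0,0,-1,-400,0,0,0,-1,-400,0,0,0],
)

```text
clock: 9.2
tcp_pos: [884.3, 232.8, 320.4]
tool_rot: [-3.117, 0.072, -2.872]
wrist_force: [-0.6, -0.1, 0.0]
opening: 1.001
```

Run:
```python
from h import *
s=st()
```

```text
t 9.2 tcp [884.3 232.8 320.4] xax [-0.961 -0.266 -0.072] yax [-0.264  0.964 -0.024] zax [ 0.076 -0.004 -0.997] j [ 0.13  0.99  0.3  -0.01  1.77 -1.71] F [-0.6 -0.1  0. ]
```

>>> step_arm(
  series=[-1,-1400,0,-500,0,-1,-1400,0,-500,0,-1,-1400,0,-500,0,-1,-1400,0,-500,0,-1,-1400,0,-500,0,-1,-1400,0,-500,0,-1,-1400,0,-500,0,-1,-1400,0,-500,0],
)

```text
clock: 10.0
tcp_pos: [885.1, 236.8, 345.9]
tool_rot: [-3.117, 0.108, -2.871]
wrist_force: [-0.1, -0.3, -1.4]
opening: 0.999
```

Run:
```python
from h import *
s=st()
```

```text
t 10.0 tcp [885.1 236.8 345.9] xax [-0.958 -0.266 -0.108] yax [-0.265  0.964 -0.024] zax [ 0.111  0.005 -0.994] j [ 0.14  0.97  0.3  -0.01  1.77 -1.71] F [-0.1 -0.3 -1.4]
```

>>> step_arm(
  series=[-1,-400,0,43,0,-1,-400,0,43,0,-1,-400,0,43,0,-1,-400,0,43,0,-1,-400,0,43,0,-1,-400,0,43,0,-1,-400,0,43,0,-1,-400,0,43,0],
)

```text
clock: 10.8
tcp_pos: [918.7, 245.7, 275.4]
tool_rot: [-3.117, 0.149, -2.87]
wrist_force: [-0.2, 0.2, -0.4]
opening: 1.002
```

Run:
```python
from h import *
s=st()
```

```text
t 10.8 tcp [918.7 245.7 275.4] xax [-0.953 -0.265 -0.148] yax [-0.265  0.964 -0.024] zax [ 0.149  0.016 -0.989] j [ 0.14  1.05  0.3  -0.    1.65 -1.7 ] F [-0.2  0.2 -0.4]
```

>>> step_arm(
  series=[-1,-600,0,-90,0,-1,-600,0,-90,0,-1,-600,0,-90,0,-1,-600,0,-90,0,-1,-600,0,-90,0,-1,-600,0,-90,0,-1,-600,0,-90,0,-1,-600,0,-90,0],
)

```text
clock: 11.6
tcp_pos: [927.3, 249.8, 284.9]
tool_rot: [-3.117, 0.189, -2.869]
wrist_force: [-0.1, -0.2, 0.5]
opening: 1.003
```

>>> step_arm(
  series=[-1,-600,0,-60,0,-1,-600,0,-60,0,-1,-600,0,-60,0,-1,-600,0,-60,0,-1,-600,0,-60,0,-1,-600,0,-60,0,-1,-600,0,-60,0,-1,-600,0,-60,0],
)

```text
clock: 12.4
tcp_pos: [937.4, 253.7, 290.4]
tool_rot: [-3.116, 0.229, -2.868]
wrist_force: [0.7, 0.4, -0.7]
opening: 1.002
```

Run:
```python
from h import *
s=st()
```

```text
t 12.4 tcp [937.4 253.7 290.4] xax [-0.938 -0.263 -0.227] yax [-0.265  0.964 -0.025] zax [ 0.226  0.037 -0.974] j [ 0.14  1.03  0.3   0.    1.58 -1.7 ] F [ 0.7  0.4 -0.7]
```

>>> step_arm(
  series=[-1,-600,0,-36,0,-1,-600,0,-36,0,-1,-600,0,-36,0,-1,-600,0,-36,0,-1,-600,0,-36,0,-1,-600,0,-36,0,-1,-600,0,-36,0,-1,-600,0,-36,0],
)

```text
clock: 13.2
tcp_pos: [947.7, 257.4, 295.5]
tool_rot: [-3.116, 0.27, -2.867]
wrist_force: [0.2, 0.3, -0.4]
opening: 1.0
```

>>> step_arm(
  series=[-1,-600,0,-12,0,-1,-600,0,-12,0,-1,-600,0,-12,0,-1,-600,0,-12,0,-1,-600,0,-12,0,-1,-600,0,-12,0,-1,-600,0,-12,0,-1,-600,0,-12,0],
)

```text
clock: 14.0
tcp_pos: [958.1, 261.0, 300.3]
tool_rot: [-3.116, 0.311, -2.866]
wrist_force: [0.5, 0.7, 0.1]
opening: 1.002
```

>>> step_arm(
  series=[-1,-600,0,12,0,-1,-600,0,12,0,-1,-600,0,12,0,-1,-600,0,12,0,-1,-600,0,12,0,-1,-600,0,12,0,-1,-600,0,12,0,-1,-600,0,12,0],
)

```text
clock: 14.8
tcp_pos: [968.5, 264.3, 305.0]
tool_rot: [-3.115, 0.351, -2.865]
wrist_force: [-0.2, 0.5, 0.1]
opening: 1.002
```

>>> step_arm(
  series=[-1,-600,0,36,0,-1,-600,0,36,0,-1,-600,0,36,0,-1,-600,0,36,0,-1,-600,0,36,0,-1,-600,0,36,0,-1,-600,0,36,0,-1,-600,0,36,0],
)

```text
clock: 15.6
tcp_pos: [978.9, 267.6, 309.7]
tool_rot: [-3.115, 0.392, -2.863]
wrist_force: [-1.0, -0.8, 0.5]
opening: 1.003
```

Run:
```python
from h import *
s=st()
c=read_camera("top");cv2.imwrite("pics/t2.png",c["img"][:,:,::-1])
go(800,0,400)
```

```text
t 15.6 tcp [978.9 267.6 309.7] xax [-0.889 -0.254 -0.382] yax [-0.265  0.964 -0.025] zax [ 0.374  0.079 -0.924] j [ 0.14  1.03  0.3   0.02  1.42 -1.7 ] F [-1.  -0.8  0.5]
tool shift [ 192.5 -212.9 -171.5] opening 1.001
```

View pics/t2.png

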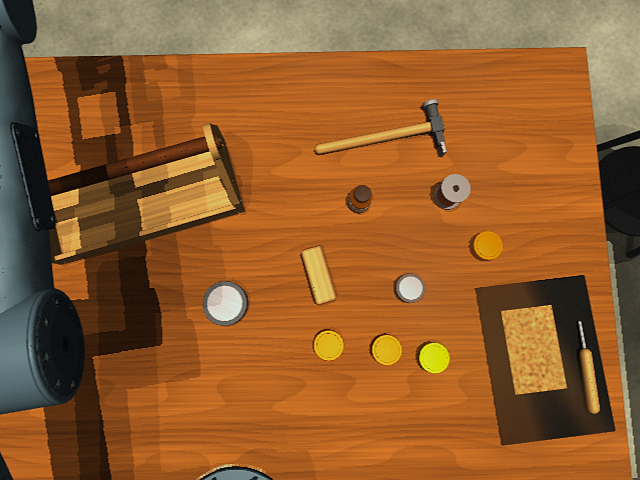

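```bash
python3 -c "
from h import *
s=read_state();R=Ro.from_euler('xyz',s['tool_rot']).as_matrix()
go(714,-32,315,s); print(R.T@(np.array([440,-341,120])-np.array([714,-32,315])))"
```

```text
tool shift [ 309.5 -218.9 -127.7] opening 1.001
[ 396.34613785 -220.58134465   53.25044045]
```

>>> step_arm(
  series=[-1,310,-219,-128,0,-1,310,-219,-128,0,-1,310,-219,-128,0,-1,310,-219,-128,0,-1,310,-219,-128,0,-1,310,-219,-128,0,-1,310,-219,-128,0,-1,310,-219,-128,0],
)

```text
clock: 16.45
tcp_pos: [722.4, -21.7, 315.4]
tool_rot: [-3.114, 0.392, -2.863]
wrist_force: [-0.4, 0.1, 0.1]
opening: 0.999
```

>>> step_arm(
  series=[-1,390,-220,40,0,-1,390,-220,40,0,-1,390,-220,40,0,-1,390,-220,40,0,-1,390,-220,40,0,-1,390,-220,40,0,-1,390,-220,40,0,-1,390,-220,40,0],
)

```text
clock: 17.25
tcp_pos: [479.5, -295.8, 154.5]
tool_rot: [-3.113, 0.392, -2.863]
wrist_force: [0.8, -0.6, 0.5]
opening: 0.998
```

Run:
```python
from h import *
s=st();c=read_camera("wrist");cv2.imwrite("pics/w3.png",c["img"][:,:,::-1])
print(proj(c,(438.3,-343,26),s)); go(438,-343,80)
```

```text
t 17.25 tcp [ 479.5 -295.8  154.5] xax [-0.888 -0.254 -0.382] yax [-0.265  0.964 -0.027] zax [ 0.375  0.077 -0.924] j [-0.95  0.15  1.93  0.45  0.95 -3.04] F [ 0.8 -0.6  0.5]
[260.54682007  75.14441612]
tool shift [ 70.6 -30.3  48.6] opening 1.003
```

View pics/w3.png

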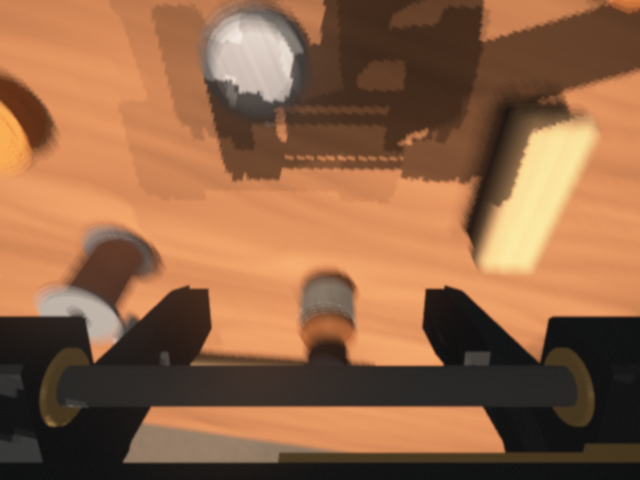

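```bash
python3 -c "
from h import *
s=st();go(438,-343,85,s)"
```

```text
t 17.3 tcp [ 475.  -299.8  151. ] xax [-0.891 -0.25  -0.378] yax [-0.26   0.965 -0.025] zax [ 0.372  0.076 -0.925] j [-0.97  0.15  1.93  0.44  0.95 -3.04] F [-2.4 -3.1 -2.2]
tool shift [ 68.7 -30.4  44. ] opening 1.003
```

>>> step_arm(
  series=[-1,0,0,0,8,-1,30,-12,20,13,-1,68,-30,40,13,-1,68,-30,44,13,-1,68,-30,44,13,-1,68,-30,44,13,-1,68,-30,44,13,-1,68,-30,44,13],
)

```text
clock: 18.1
tcp_pos: [445.5, -337.0, 89.8]
tool_rot: [3.077, 0.388, -3.107]
wrist_force: [0.1, -0.9, 0.1]
opening: 1.0
```

Run:
```python
from h import *
s=st();c=read_camera("wrist");cv2.imwrite("pics/w4.png",c["img"][:,:,::-1])
print(proj(c,(438.3,-343,26),s))
```

```text
t 18.1 tcp [ 445.5 -337.    89.8] xax [-0.925 -0.032 -0.379] yax [-0.059  0.996  0.06 ] zax [ 0.375  0.078 -0.924] j [-1.06  0.27  1.94  0.5   0.87 -2.99] F [ 0.1 -0.9  0.1]
[299.57845983 214.45373619]
```

View pics/w4.png

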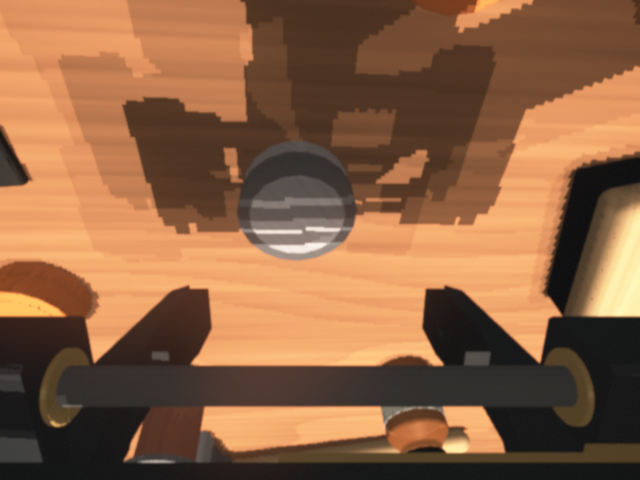

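```bash
python3 -c "
from h import *
s=st();go(435.5,-343.5,60,s);go(435.5,-343.5,26,s)"
```

```text
t 18.15 tcp [ 445.4 -337.    89.6] xax [-0.925 -0.032 -0.378] yax [-0.059  0.996  0.06 ] zax [ 0.375  0.078 -0.924] j [-1.06  0.27  1.94  0.5   0.87 -2.99] F [-0.  -0.3 -0. ]
tool shift [20.5 -7.7 23.1] opening 0.994
tool shift [33.4 -9.7 54.5] opening 0.994
```

>>> step_arm(
  series=[-1,10,-4,12,0,-1,20,-8,23,0,-1,25,-9,35,0,-1,30,-10,47,0,-1,33,-10,54,0,-1,33,-10,54,0,-1,33,-10,54,0,1,33,-10,54,0],
)

```text
clock: 18.95
tcp_pos: [435.0, -343.9, 25.9]
tool_rot: [3.075, 0.387, -3.109]
wrist_force: [-0.7, 0.5, 0.7]
opening: 0.931
```

>>> step_arm(
  series=[1,0,0,0,0,1,0,0,0,0,1,0,0,0,0,1,0,0,0,0,1,0,0,0,0,1,0,0,0,0,1,-8,0,-18,0,1,-15,1,-37,0],
)

```text
clock: 19.75
tcp_pos: [434.4, -344.6, 65.1]
tool_rot: [3.073, 0.386, -3.11]
wrist_force: [0.0, -0.4, -0.6]
opening: 0.648
```

Run:
```python
from h import *
s=st();print(s["opening"]*88);c=read_camera("wrist");cv2.imwrite("pics/w5.png",c["img"][:,:,::-1])
```

```text
t 19.75 tcp [ 434.4 -344.6   65.1] xax [-0.926 -0.029 -0.376] yax [-0.058  0.996  0.064] zax [ 0.373  0.081 -0.924] j [-1.09  0.32  1.95  0.52  0.84 -3.05] F [ 0.  -0.4 -0.6]
57.03167552423978
```

View pics/w5.png

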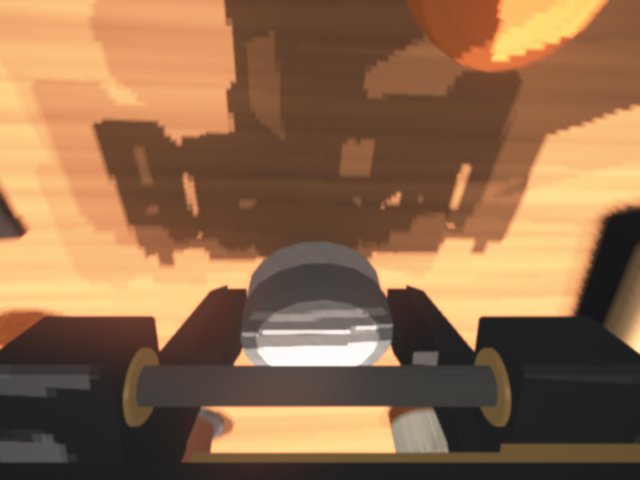

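```bash
cat >> h.py <<'E'
C=np.array([628.4,185.9]);EX=np.array([.964,.266]);EY=np.array([-.266,.964])
def loc(x,y): return C+x*EX+y*EY
def path(pts,s=None):
    s=s or read_state();R=Ro.from_euler("xyz",s["tool_rot"]).as_matrix();p=s["tcp_pos"]
    for q in pts:
        q=np.array(q);print(q.round(0),"->",(R.T@(q-s["tcp_pos"])).round(0),"d",round(np.linalg.norm(q-p)));p=q
E
python3 -c "
from h import *
w1=[*(loc(-180,-70)+[-3,-1]),105]
path([(435,-330,125),w1])"
```

```text
[ 435 -330  125] -> [-21.  20. -51.] d 59
[470.  70. 105.] -> [-59. 415.  11.] d 402
```

>>> step_arm(
  series=[1,-12,8,-25,0,1,-22,25,-50,0,1,-27,72,-45,0,1,-31,120,-40,0,1,-36,168,-34,0,1,-40,217,-28,0,1,-45,266,-20,0,1,-49,315,-13,0],
)

```text
clock: 20.6
tcp_pos: [456.8, -29.3, 115.2]
tool_rot: [3.075, 0.388, -3.11]
wrist_force: [-0.5, -0.6, -0.4]
opening: 0.651
```

>>> step_arm(
  series=[1,-4,45,8,0,1,-8,80,18,0,1,-10,100,24,0,1,-10,100,24,0,1,-10,100,24,0,1,-10,100,24,0,1,-10,100,24,0,1,-10,100,24,0],
)

```text
clock: 21.4
tcp_pos: [469.8, 69.9, 103.3]
tool_rot: [3.075, 0.387, -3.111]
wrist_force: [-0.5, 1.1, -0.9]
opening: 0.649
```

Run:
```python
from h import *
s=st();print(s["opening"]*88);c=read_camera("top");cv2.imwrite("pics/t5.png",c["img"][:,:,::-1])
c=read_camera("wrist");cv2.imwrite("pics/w6.png",c["img"][:,:,::-1])
path([[*(loc(x,-70)+[-3,-1]),z] for x,z in [(-35,88),(-10,55),(-10,38)]])
```

```text
t 21.4 tcp [469.8  69.9 103.3] xax [-0.925 -0.029 -0.378] yax [-0.056  0.997  0.062] zax [ 0.375  0.078 -0.924] j [-0.2  -0.04  2.25  0.28  0.58 -2.02] F [-0.5  1.1 -0.9]
57.15012870036004
[610. 108.  88.] -> [-125.   29.   70.] d 146
[634. 115.  55.] -> [-135.   32.  110.] d 41
[634. 115.  38.] -> [-129.   31.  126.] d 17
```

View pics/t5.png

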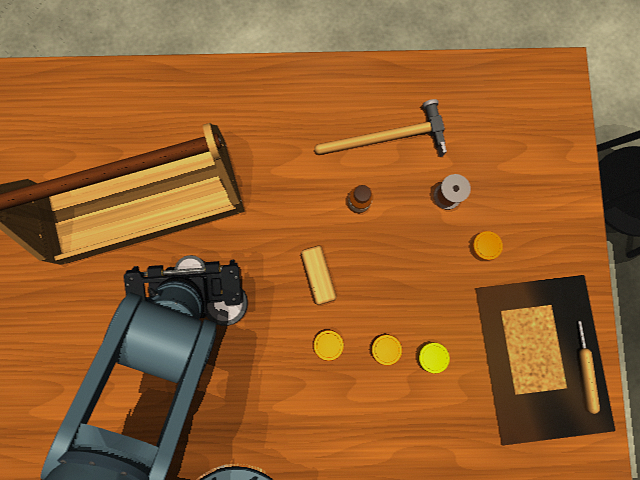

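View pics/w6.png

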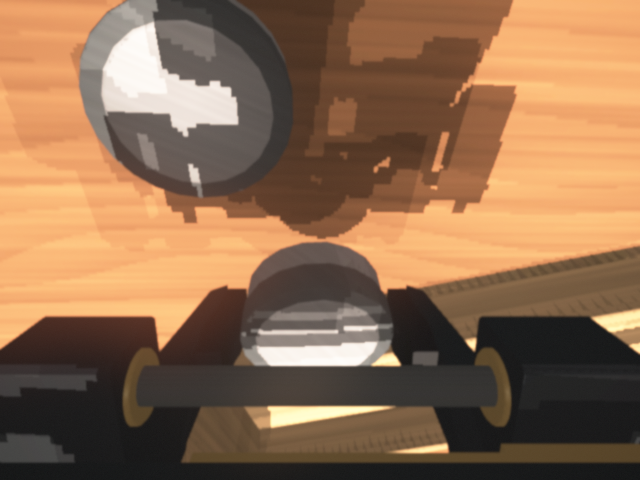

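Run:
```python
from h import *
c=read_camera("top")
L=lambda p:((p[:2]-C)@EX,(p[:2]-C)@EY)
for z in(120,150,180):
  for uv in [(243,266),(243,304),(125,270)]: print(z,uv,np.round(L(pl(c,*uv,z)),0))
# tote ends: board rounded tops & dowel ends
cv2.imwrite("pics/z6.png",cv2.resize(c["img"][115:220,180:260,::-1],None,fx=6,fy=5.5,interpolation=2))
print([np.round(L(pl(c,u,v,0)),0) for u,v in[(243.7,210.7),(63,264)]])
cs=read_camera("scene");cv2.imwrite("pics/z7.png",cv2.resize(cs["img"][270:450,340:590,::-1],None,fx=3.2,fy=3.2,interpolation=2))
```

```text
120 (243, 266) [-202. -168.]
120 (243, 304) [-267. -150.]
120 (125, 270) [-149.   36.]
150 (243, 266) [-206. -171.]
150 (243, 304) [-269. -154.]
150 (125, 270) [-155.   27.]
180 (243, 266) [-210. -174.]
180 (243, 304) [-271. -157.]
180 (125, 270) [-160.   18.]
[array([ -79., -188.]), array([-81., 189.])]
```

View pics/z6.png

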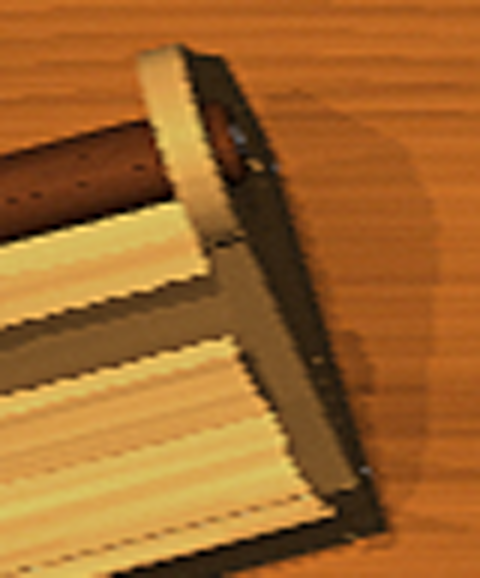

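View pics/z7.png

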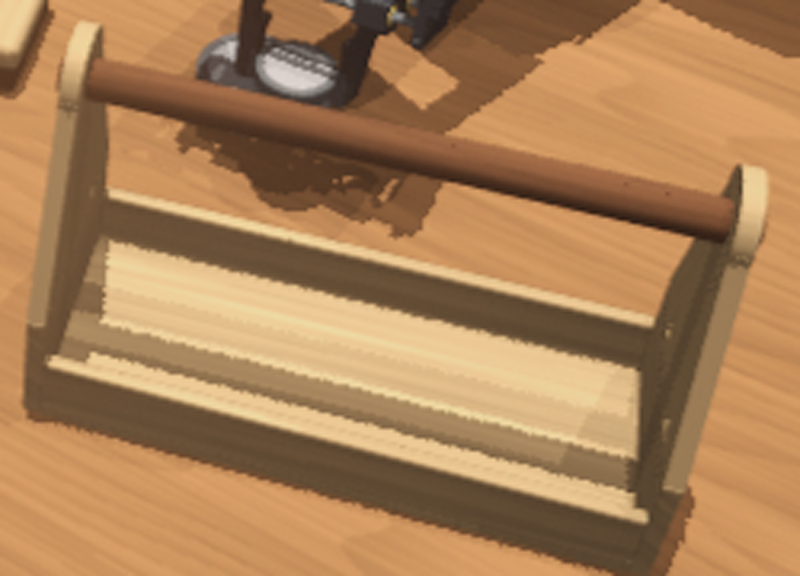

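Run:
```python
from h import *
path([[*(loc(x,-66)+[-3,-1]),z] for x,z in [(-100,92),(-40,88),(-20,65),(-8,50),(-6,38)]])
```

```text
[547.  95.  92.] -> [-68.  19.  41.] d 81
[604. 111.  88.] -> [-120.   31.   68.] d 60
[624. 116.  65.] -> [-129.   34.   97.] d 30
[635. 119.  50.] -> [-135.   36.  115.] d 19
[637. 120.  38.] -> [-132.   36.  127.] d 12
```

>>> step_arm(
  series=[1,-34,9,20,0,1,-68,19,41,0,1,-95,25,55,0,1,-120,31,68,0,1,-125,33,83,0,1,-129,34,97,0,1,-133,35,107,0,1,-135,36,115,0],
)

```text
clock: 22.4
tcp_pos: [635.7, 119.9, 49.4]
tool_rot: [3.075, 0.387, -3.109]
wrist_force: [0.1, 0.5, -0.8]
opening: 0.649
```

Run:
```python
from h import *
s=st();print(s["opening"]*88);c=read_camera("wrist");cv2.imwrite("pics/w7.png",c["img"][:,:,::-1])
path([[*(loc(-6,-66)+[-3,-1]),37.5]])
```

```text
t 22.4 tcp [635.7 119.9  49.4] xax [-0.926 -0.03  -0.377] yax [-0.058  0.996  0.062] zax [ 0.374  0.079 -0.924] j [-0.04  0.42  1.84  0.19  0.51 -1.81] F [ 0.1  0.5 -0.8]
57.10594631190006
[637. 120.  38.] -> [ 3. -1. 11.] d 11
```

View pics/w7.png

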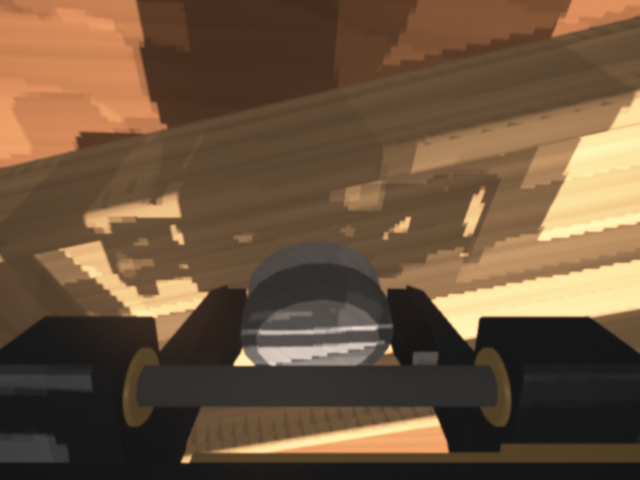

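>>> step_arm(
  series=[1,1,0,5,0,1,3,-1,9,0,1,4,-1,12,0,1,4,-1,12,0,1,4,-1,12,0,-0.7,4,-1,12,0,-0.7,4,-1,12,0,-0.7,4,-1,12,0],
)

```text
clock: 23.25
tcp_pos: [636.6, 119.7, 37.8]
tool_rot: [3.075, 0.388, -3.109]
wrist_force: [0.1, 0.6, -0.1]
opening: 0.849
```

Run:
```python
from h import *
s=st();print(s["opening"]*88)
path([[*(loc(x,y)),z] for x,y,z in [(-30,-66,80),(-100,-66,95),(-170,-75,100),(-180,-150,120)]])
```

```text
t 23.25 tcp [636.6 119.7  37.8] xax [-0.925 -0.03  -0.378] yax [-0.058  0.996  0.062] zax [ 0.375  0.079 -0.924] j [-0.04  0.45  1.84  0.2   0.49 -1.82] F [ 0.1  0.6 -0.1]
74.72271826988381
[617. 114.  80.] -> [  2.  -2. -47.] d 47
[550.  96.  95.] -> [ 60. -15. -87.] d 72
[484.  68. 100.] -> [ 119.  -39. -118.] d 71
[495.  -7. 120.] -> [ 104. -113. -139.] d 78
```

>>> step_arm(
  series=[-1,1,-1,-24,0,-1,2,-2,-47,0,-1,30,-8,-67,0,-1,60,-15,-87,0,-1,90,-27,-102,0,-1,118,-40,-118,0,-1,112,-76,-129,0,-1,104,-113,-139,-5],
)

```text
clock: 24.05
tcp_pos: [493.3, -7.0, 119.9]
tool_rot: [3.111, 0.391, -3.012]
wrist_force: [0.2, -0.4, -0.5]
opening: 1.003
```

Run:
```python
from h import *
s=st();c=read_camera("top");im=c["img"];cv2.imwrite("pics/t8.png",cv2.resize(im[110:330,120:440,::-1],None,fx=2.5,fy=2.5,interpolation=2))
path([(450,-168,110)],s)
```

```text
t 24.05 tcp [493.3  -7.  119.9] xax [-0.917 -0.12  -0.382] yax [-0.141  0.99   0.028] zax [ 0.374  0.08  -0.924] j [-0.39 -0.02  2.19  0.35  0.67 -2.34] F [ 0.2 -0.4 -0.5]
[ 450 -168  110] -> [  63. -154.  -20.] d 167
```

View pics/t8.png

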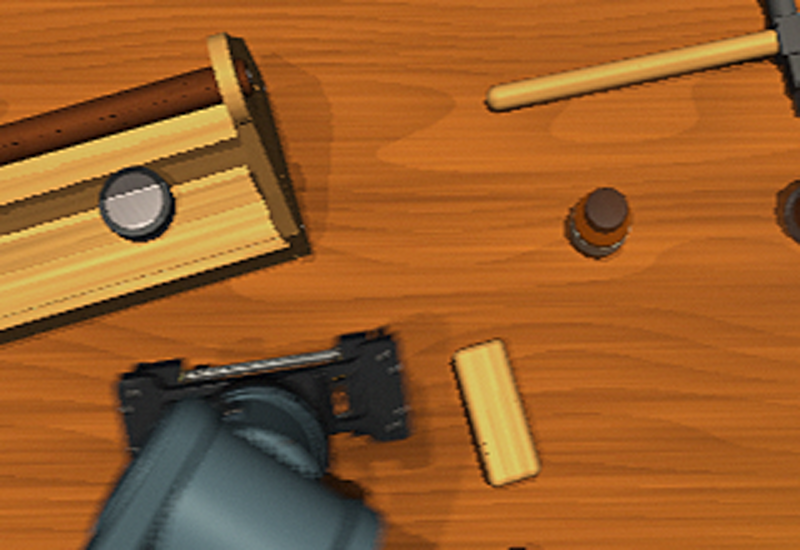

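Run:
```python
from h import *
c=read_camera("top")
z=lambda u,v:(u/2.5+120-.3,v/2.5+110-.3)
p=pl(c,*z(137,202),36);print("tin",p.round(0),((p[:2]-C)@EX).round(0),((p[:2]-C)@EY).round(0))
B=[pl(c,*z(*q),46) for q in[(455,353),(500,339),(540,473),(494,487)]];print(np.mean(B,0).round(1));e=B[0]+B[1]-B[2]-B[3];print(np.degrees(np.arctan2(e[1],e[0])))
s=read_state();path([(440,-170,110)],s)
```

```text
tin [639. 117.  36.] -8.0 -69.0
[ 465.6 -165.7   46. ]
15.248318877031474
[ 440 -170  110] -> [  76. -150.  -22.] d 169
```

Run:
```python
from h import *
path([(456,-167,100),(456,-167,36)])
```

```text
[ 456 -167  100] -> [  64. -149.   -6.] d 162
[ 456 -167   36] -> [  89. -150.   53.] d 64
```

>>> step_arm(
  series=[-1,20,-47,-2,-8,-1,40,-94,-4,-8,-1,60,-140,-6,-8,-1,64,-149,-6,-8,-1,64,-149,-6,-8,-1,64,-149,-6,-8,-1,64,-149,-6,-8,-1,64,-149,-6,-8],
)

```text
clock: 24.95
tcp_pos: [454.4, -160.8, 96.5]
tool_rot: [-3.115, 0.392, -2.862]
wrist_force: [0.4, -0.2, 0.5]
opening: 0.998
```

Run:
```python
from h import *
s=st();c=read_camera("wrist");cv2.imwrite("pics/w9.png",c["img"][:,:,::-1])
for d in (-55,55): 
  for w in(-21,21): print(proj(c,[*(np.array([468,-164])+d*EX+w*EY),46],s).round(0))
path([(456,-167,36)],s)
```

```text
t 24.95 tcp [ 454.4 -160.8   96.5] xax [-0.888 -0.255 -0.382] yax [-0.267  0.964 -0.024] zax [ 0.374  0.08  -0.924] j [-0.8   0.05  2.19  0.49  0.75 -2.98] F [ 0.4 -0.2  0.5]
[253. 161.]
[359. 163.]
[273. 332.]
[345. 333.]
[ 456 -167   36] -> [23. -5. 56.] d 61
```

View pics/w9.png

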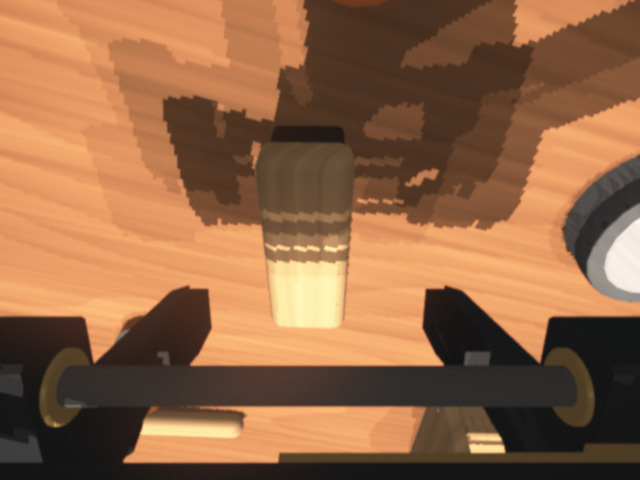

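>>> step_arm(
  series=[-1,7,-2,16,0,-1,14,-4,33,0,-1,20,-5,48,0,-1,23,-5,56,0,-1,23,-5,56,0,1,23,-5,56,0,1,23,-5,56,0,1,23,-5,56,0],
)

```text
clock: 25.8
tcp_pos: [456.6, -168.9, 37.1]
tool_rot: [-3.113, 0.392, -2.863]
wrist_force: [-0.1, -0.1, 0.2]
opening: 0.752
```

>>> step_arm(
  series=[1,0,0,0,0,1,0,0,0,0,1,0,0,0,0,1,0,0,0,0,1,-6,0,-14,0,1,-15,0,-36,0,1,-25,0,-60,0,1,-33,0,-80,0],
)

```text
clock: 26.6
tcp_pos: [455.4, -166.5, 123.7]
tool_rot: [-3.115, 0.391, -2.864]
wrist_force: [0.3, -1.2, -0.4]
opening: 0.473
```

Run:
```python
from h import *
s=st();print(s["opening"]*88);c=read_camera("wrist");cv2.imwrite("pics/w10.png",c["img"][:,:,::-1])
path([[*loc(-180,0),125],[*loc(-180,10),112]],s)
```

```text
t 26.6 tcp [ 455.4 -166.5  123.7] xax [-0.889 -0.254 -0.381] yax [-0.264  0.964 -0.025] zax [ 0.374  0.079 -0.924] j [-0.8  -0.01  2.17  0.46  0.82 -2.94] F [ 0.3 -1.2 -0.4]
41.58867813432055
[455. 138. 125.] -> [-77. 294.  23.] d 305
[452. 148. 112.] -> [-72. 304.  34.] d 16
```

View pics/w10.png

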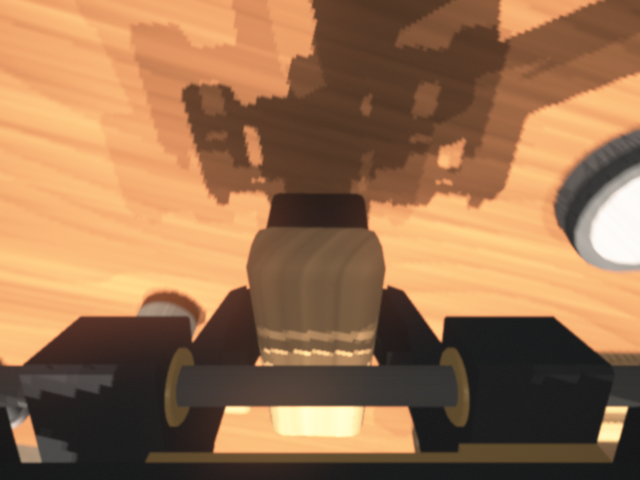

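Run:
```python
from h import *
path([[*loc(-175,0),112],[*loc(-100,10),98],[*loc(-14,10),94],[*loc(-14,10),47.5]])
```

```text
[460. 139. 112.] -> [-75. 296.  38.] d 307
[529. 169.  98.] -> [-139.  306.   79.] d 77
[612. 192.  94.] -> [-217.  307.  116.] d 86
[612. 192.  48.] -> [-199.  308.  159.] d 46
```

>>> step_arm(
  series=[1,-12,48,6,0,1,-24,96,12,0,1,-36,144,18,0,1,-49,192,25,0,1,-61,240,31,0,1,-75,288,38,0,1,-107,301,58,0,1,-139,306,79,0],
)

```text
clock: 27.45
tcp_pos: [527.1, 173.1, 94.0]
tool_rot: [-3.115, 0.391, -2.859]
wrist_force: [0.2, -2.1, -0.1]
opening: 0.472
```

Run:
```python
from h import *
s=st();print(s["opening"]*88)
path([[*loc(-60,10),96],[*loc(-14,10),94],[*loc(-14,10),70],[*loc(-14,10),47.5]])
```

```text
t 27.45 tcp [527.1 173.1  94. ] xax [-0.888 -0.257 -0.381] yax [-0.269  0.963 -0.025] zax [ 0.373  0.08  -0.924] j [ 0.08  0.17  2.06  0.1   0.53 -1.85] F [ 0.2 -2.1 -0.1]
41.50519840203885
[568. 180.  96.] -> [-39.  -5.  14.] d 41
[612. 192.  94.] -> [-80.  -5.  33.] d 46
[612. 192.  70.] -> [-71.  -4.  55.] d 24
[612. 192.  48.] -> [-63.  -4.  76.] d 22
```

>>> step_arm(
  series=[1,-26,0,12,0,1,-52,0,25,0,1,-78,1,37,0,1,-78,1,37,0,1,-74,1,47,0,1,-70,2,57,0,1,-66,2,67,0,1,-64,2,72,0],
)

```text
clock: 28.25
tcp_pos: [609.3, 193.4, 50.8]
tool_rot: [-3.115, 0.388, -2.864]
wrist_force: [0.1, 0.7, -1.0]
opening: 0.474
```

Run:
```python
from h import *
s=st();print(s["opening"]*88);c=read_camera("wrist");cv2.imwrite("pics/w11.png",c["img"][:,:,::-1])
s=st();path([[*loc(-14,10),47.5]],s)
```

```text
t 28.25 tcp [609.3 193.4  50.8] xax [-0.89  -0.254 -0.378] yax [-0.264  0.964 -0.024] zax [ 0.371  0.078 -0.925] j [ 0.1   0.41  1.85  0.08  0.49 -1.81] F [ 0.1  0.7 -1. ]
41.75265194278984
t 28.3 tcp [609.2 193.4  50.4] xax [-0.89  -0.254 -0.378] yax [-0.264  0.964 -0.024] zax [ 0.371  0.078 -0.925] j [ 0.1   0.41  1.85  0.08  0.49 -1.81] F [-1.1 -0.3 -1.1]
[612. 192.  48.] -> [-1. -2.  4.] d 5
```

View pics/w11.png

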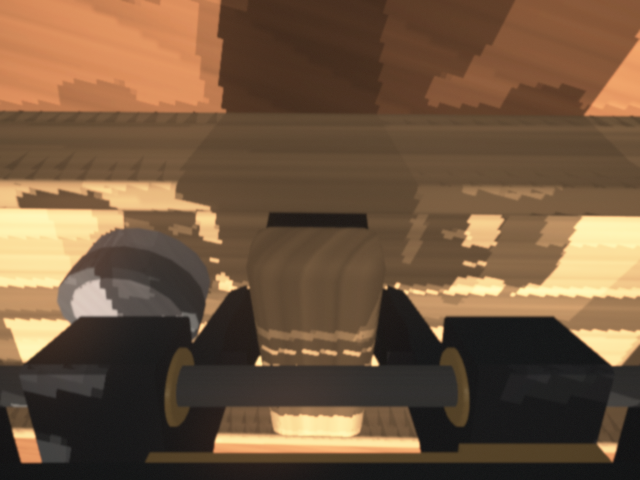

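>>> step_arm(
  series=[1,0,0,2,0,1,1,0,3,0,1,1,0,3,0,1,1,0,3,0,-0.25,1,0,3,0,-0.25,1,0,3,0,-0.25,1,0,3,0,-0.25,1,0,3,0],
)

```text
clock: 29.1
tcp_pos: [611.5, 193.8, 50.1]
tool_rot: [-3.115, 0.392, -2.864]
wrist_force: [-0.4, 0.2, 0.1]
opening: 0.625
```

Run:
```python
from h import *
s=st();print(s["opening"]*88)
path([[*loc(-38,10),105],[*loc(-110,8),120],[*loc(-180,0),125],[*loc(-180,-50),135]])
```

```text
t 29.1 tcp [611.5 193.8  50.1] xax [-0.889 -0.254 -0.382] yax [-0.264  0.964 -0.025] zax [ 0.374  0.079 -0.924] j [ 0.1   0.41  1.85  0.08  0.49 -1.81] F [-0.4  0.2  0.1]
54.97009081078342
[589. 185. 105.] -> [  1.  -3. -60.] d 60
[520. 164. 120.] -> [  62.   -6. -101.] d 74
[455. 138. 125.] -> [ 125.  -14. -132.] d 71
[468.  90. 135.] -> [ 121.  -64. -140.] d 51
```

>>> step_arm(
  series=[-0.25,0,-1,-20,0,-0.25,0,-2,-40,0,-0.25,1,-3,-60,0,-0.25,32,-5,-80,0,-0.25,62,-6,-101,0,-1,95,-10,-117,0,-1,125,-14,-132,0,-1,121,-64,-140,0],
)

```text
clock: 29.9
tcp_pos: [461.2, 94.5, 131.4]
tool_rot: [-3.119, 0.384, -2.858]
wrist_force: [0.5, 0.7, -0.2]
opening: 0.873
```

Run:
```python
from h import *
s=st();c=read_camera("top");im=c["img"];cv2.imwrite("pics/t12.png",cv2.resize(im[110:330,40:440,::-1],None,fx=2,fy=2,interpolation=2))
path([(540,-200,150),(575,-262,110)],s)
```

```text
t 29.9 tcp [461.2  94.5 131.4] xax [-0.89  -0.259 -0.375] yax [-0.271  0.962 -0.021] zax [ 0.366  0.083 -0.927] j [-0.14 -0.11  2.24  0.22  0.66 -2.14] F [ 0.5  0.7 -0.2]
[ 540 -200  150] -> [  -1. -305.  -13.] d 305
[ 575 -262  110] -> [  -1. -373.   32.] d 82
```

View pics/t12.png

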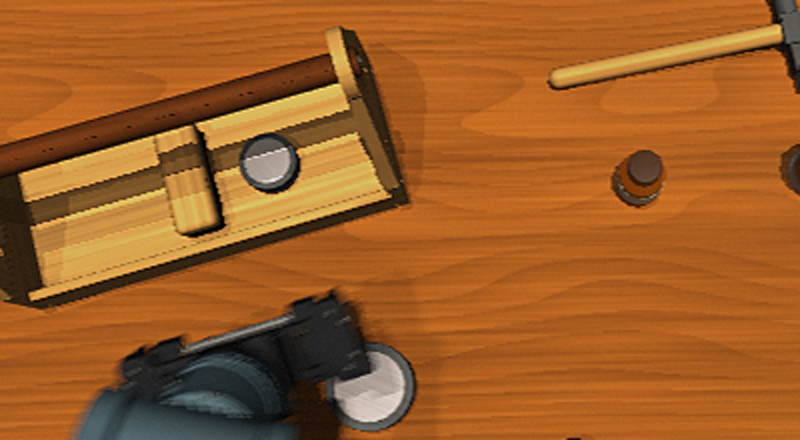

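Run:
```python
from h import *
c=read_camera("top");s=read_state()
z=lambda u,v:(u/2+40-.25,v/2+110-.25)
L=lambda p:(round((p[:2]-C)@EX),round((p[:2]-C)@EY))
print("wall ends",L(pl(c,*z(30,299),50)),L(pl(c,*z(398,197),50)))
print("floor left far corner/edge",L(pl(c,*z(20,203),50)), "brush edges",[L(pl(c,*z(*q),56)) for q in[(170,236),(222,224),(158,135),(200,122)]])
cv2.imwrite("pics/z13.png",cv2.resize(c["img"][165:275,20:150,::-1],None,fx=5,fy=5,interpolation=2))
cs=read_camera("scene");im=cs["img"]
cv2.imwrite("pics/z14.png",cv2.resize(im[250:330,240:320,::-1],None,fx=6,fy=6,interpolation=2))
print(proj(cs,(615.3,-251.5,85)),proj(cs,(615.3,-251.5,0)))
```

```text
wall ends (-78, 182) (-82, -183)
floor left far corner/edge (17, 171) brush edges [(-58, 37), (-61, -14), (43, 25), (44, -18)]
[278.37675306 277.73980034] [279.89244485 304.37838817]
```

View pics/z13.png

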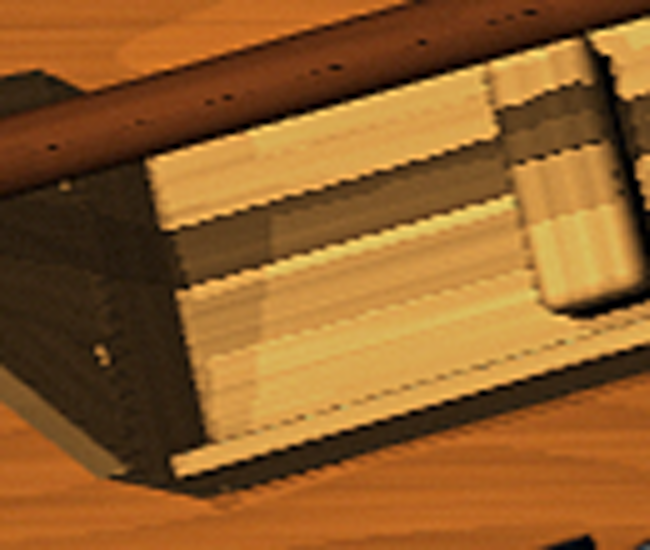

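View pics/z14.png

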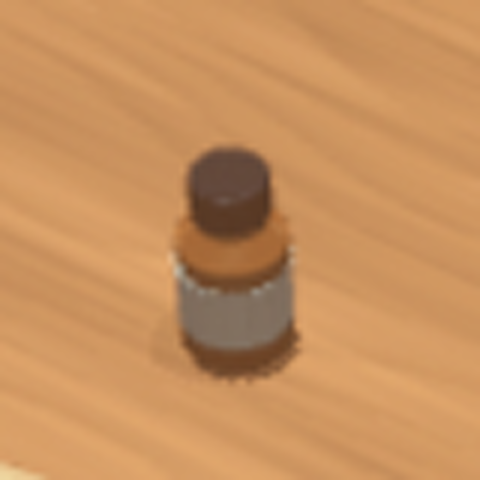

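Run:
```python
from h import *
s=st();path([(611.5,-252.5,135),(611.5,-252.5,50)],s)
```

```text
t 30.05 tcp [469.9  88.2 136.2] xax [-0.889 -0.249 -0.385] yax [-0.259  0.966 -0.026] zax [ 0.378  0.076 -0.923] j [-0.15 -0.11  2.23  0.22  0.65 -2.13] F [ 0.2 -0.5  0.4]
[ 612. -252.  135.] -> [ -41. -366.   29.] d 369
[ 612. -252.   50.] -> [  -8. -363.  107.] d 85
```

>>> step_arm(
  series=[-1,-5,-46,4,0,-1,-10,-92,7,0,-1,-15,-138,11,0,-1,-20,-184,15,0,-1,-26,-230,18,0,-1,-31,-276,22,0,-1,-36,-322,26,0,-1,-41,-366,29,0],
)

```text
clock: 30.85
tcp_pos: [613.2, -249.6, 131.5]
tool_rot: [-3.116, 0.39, -2.864]
wrist_force: [0.7, 0.1, -0.0]
opening: 1.0
```

>>> step_arm(
  series=[-1,0,0,0,0,-1,0,0,0,0,-1,0,0,0,0,-1,0,0,0,0,-1,0,0,0,0,-1,0,0,0,0,-1,0,0,0,0,-1,0,0,0,0],
)

```text
clock: 31.65
tcp_pos: [612.2, -249.0, 132.7]
tool_rot: [-3.114, 0.391, -2.863]
wrist_force: [-0.0, -0.5, -0.4]
opening: 0.997
```

Run:
```python
from h import *
s=st();c=read_camera("wrist");cv2.imwrite("pics/w15.png",c["img"][:,:,::-1])
print(proj(c,(615.3,-251.5,85),s),proj(c,(615.3,-251.5,0),s))
path([(611.5,-252.5,80),(611.5,-252.5,50)],s)
```

```text
t 31.65 tcp [ 612.2 -249.   132.7] xax [-0.889 -0.254 -0.382] yax [-0.264  0.964 -0.025] zax [ 0.374  0.079 -0.924] j [-0.7   0.35  1.72  0.41  0.86 -2.78] F [-0.  -0.5 -0.4]
[314.45204969 251.68842589] [318.26339979 162.69041911]
[ 612. -252.   80.] -> [22. -2. 48.] d 53
[ 612. -252.   50.] -> [33. -1. 76.] d 30
```

View pics/w15.png

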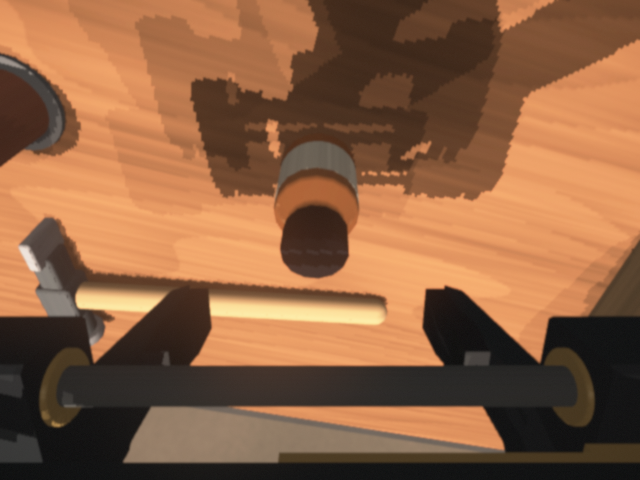

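>>> step_arm(
  series=[-1,7,-1,16,0,-1,15,-1,32,0,-1,22,-2,48,0,-1,26,-2,58,0,-1,30,-1,68,0,-1,33,-1,76,0,-1,33,-1,76,0,-1,33,-1,76,0],
)

```text
clock: 32.5
tcp_pos: [611.8, -252.6, 49.8]
tool_rot: [-3.114, 0.392, -2.864]
wrist_force: [-1.1, 0.4, -0.3]
opening: 0.999
```

>>> step_arm(
  series=[1,0,0,0,0,1,0,0,0,0,1,0,0,0,0,1,0,0,0,0,1,0,0,0,0,1,0,0,0,0,1,0,0,0,0,1,-4,0,-9,0],
)

```text
clock: 33.3
tcp_pos: [610.6, -251.4, 58.1]
tool_rot: [-3.117, 0.389, -2.865]
wrist_force: [0.0, 1.1, -1.5]
opening: 0.517
```

Run:
```python
from h import *
s=st();print(s["opening"]*88);c=read_camera("wrist");cv2.imwrite("pics/w16.png",c["img"][:,:,::-1])
c=read_camera("scene");cv2.imwrite("pics/s16.png",cv2.resize(c["img"][180:340,160:400,::-1],None,fx=3.2,fy=3.2,interpolation=2))
path([(600,-245,135),[*loc(-190,65),120],[*loc(-100,80),115],[*loc(-20,80),112],[*loc(-20,80),61]])
```

```text
t 33.3 tcp [ 610.6 -251.4   58.1] xax [-0.89  -0.253 -0.38 ] yax [-0.265  0.964 -0.022] zax [ 0.372  0.081 -0.925] j [-0.71  0.47  1.74  0.46  0.74 -2.87] F [ 0.   1.1 -1.5]
45.46038990593337
[ 600 -245  135] -> [-19.   9. -73.] d 76
[428. 198. 120.] -> [ 27. 482. -89.] d 475
[511. 236. 115.] -> [-55. 497. -50.] d 91
[588. 258. 112.] -> [-127.  497.  -17.] d 80
[588. 258.  61.] -> [-108.  498.   30.] d 51
```

View pics/w16.png

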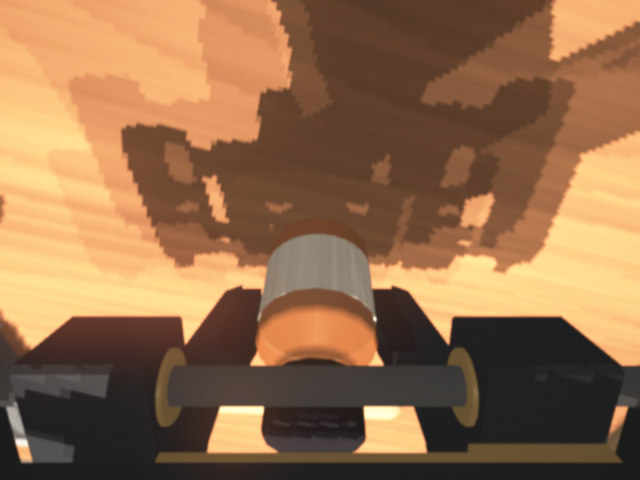

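View pics/s16.png

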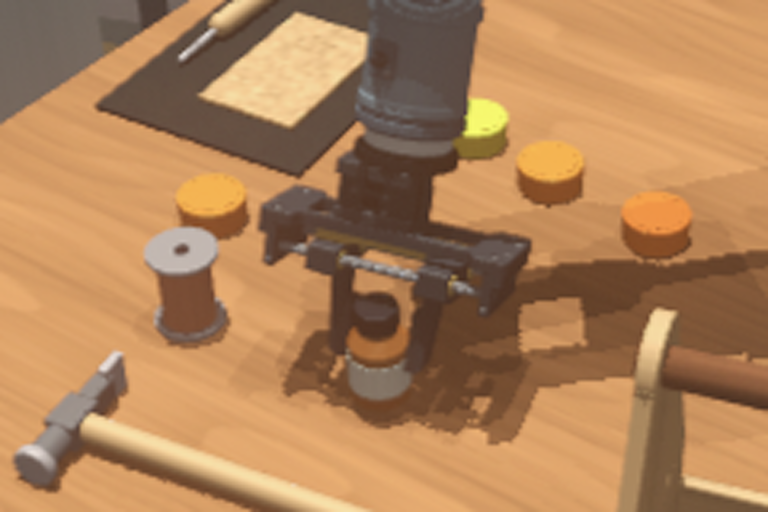

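>>> step_arm(
  series=[1,-7,3,-28,0,1,-15,10,-58,0,1,-17,45,-73,0,1,-13,90,-75,0,1,-9,136,-77,0,1,-5,182,-78,0,1,0,228,-80,0,1,4,274,-81,0],
)

```text
clock: 34.2
tcp_pos: [504.5, 6.0, 126.2]
tool_rot: [-3.114, 0.392, -2.864]
wrist_force: [0.7, -0.0, -1.5]
opening: 0.511
```

>>> step_arm(
  series=[1,5,46,-2,0,1,9,92,-3,0,1,14,138,-5,0,1,18,172,-6,0,1,22,195,-7,0,1,23,208,-8,0,1,23,208,-8,0,1,23,208,-8,0],
)

```text
clock: 35.0
tcp_pos: [427.1, 198.8, 119.7]
tool_rot: [-3.114, 0.392, -2.863]
wrist_force: [0.3, -1.3, -0.3]
opening: 0.514
```

Run:
```python
from h import *
s=st();print(s["opening"]*88, (s["tcp_pos"][:2]-C)@EX,(s["tcp_pos"][:2]-C)@EY)
c=read_camera("wrist");cv2.imwrite("pics/w17.png",c["img"][:,:,::-1])
path([[*loc(-100,80),115],[*loc(-20,80),110],[*loc(-20,80),80],[*loc(-20,80),61]])
```

```text
t 35.0 tcp [427.1 198.8 119.7] xax [-0.889 -0.255 -0.382] yax [-0.265  0.964 -0.025] zax [ 0.374  0.079 -0.924] j [ 0.17 -0.08  2.25  0.02  0.58 -1.69] F [ 0.3 -1.3 -0.3]
45.21563782057751 -190.65150783048307 66.00821116970813
[511. 236. 115.] -> [-82.  15.  39.] d 92
[588. 258. 110.] -> [-154.   15.   74.] d 80
[588. 258.  80.] -> [-143.   16.  101.] d 30
[588. 258.  61.] -> [-135.   16.  119.] d 19
```

View pics/w17.png

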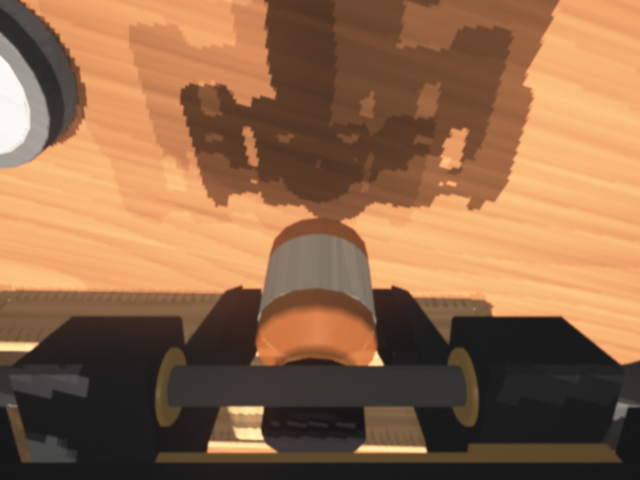

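>>> step_arm(
  series=[1,-36,7,17,0,1,-72,13,34,0,1,-100,15,48,0,1,-127,15,61,0,1,-154,15,74,0,1,-152,15,80,0,1,-147,16,91,0,1,-143,16,101,0],
)

```text
clock: 35.85
tcp_pos: [586.2, 257.3, 78.4]
tool_rot: [-3.115, 0.389, -2.865]
wrist_force: [-0.0, -0.2, -1.2]
opening: 0.515
```

Run:
```python
from h import *
s=st();print(s["opening"]*88, (s["tcp_pos"][:2]-C)@EX,(s["tcp_pos"][:2]-C)@EY)
c=read_camera("wrist");cv2.imwrite("pics/w18.png",c["img"][:,:,::-1])
c=read_camera("scene");cv2.imwrite("pics/s18.png",cv2.resize(c["img"][200:450,320:640,::-1],None,fx=2.4,fy=2.4,interpolation=2))
path([[*loc(-20,80),61]])
```

```text
t 35.85 tcp [586.2 257.3  78.4] xax [-0.89  -0.253 -0.379] yax [-0.264  0.964 -0.025] zax [ 0.372  0.078 -0.925] j [ 0.23  0.36  1.84 -0.02  0.55 -1.59] F [-0.  -0.2 -1.2]
45.303200617682045 -21.665427593306887 80.06264735442825
[588. 258.  61.] -> [ 3. -0. 16.] d 16
```

View pics/w18.png

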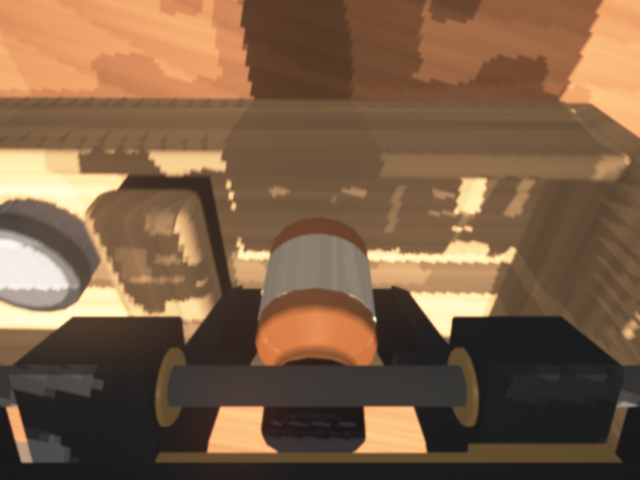

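View pics/s18.png

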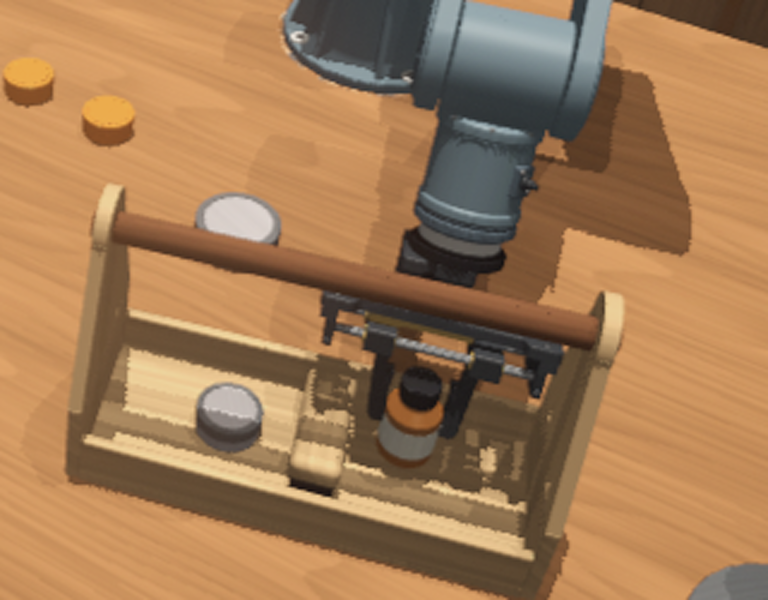

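>>> step_arm(
  series=[1,3,0,6,0,1,5,0,11,0,1,7,0,16,0,1,8,0,18,0,1,8,0,18,0,1,8,0,18,0,1,8,0,18,0,1,8,0,18,0],
)

```text
clock: 36.75
tcp_pos: [587.5, 257.8, 60.9]
tool_rot: [-3.115, 0.392, -2.864]
wrist_force: [0.4, 0.4, -1.0]
opening: 0.511
```

Run:
```python
from h import *
s=st();path([[*loc(-20,80),60.5]])
```

```text
t 36.75 tcp [587.5 257.8  60.9] xax [-0.889 -0.254 -0.382] yax [-0.264  0.964 -0.025] zax [ 0.374  0.079 -0.924] j [ 0.23  0.4   1.84 -0.02  0.51 -1.59] F [ 0.4  0.4 -1. ]
[588. 258.  60.] -> [-0. -0.  1.] d 1
```

>>> step_arm(
  series=[1,0,0,1,0,-0.27,0,0,1,0,-0.27,0,0,1,0,-0.27,0,0,1,0,-0.27,0,0,1,0,-0.27,0,0,-8,0,-0.27,0,0,-20,0,-0.27,0,0,-35,0],
)

```text
clock: 37.55
tcp_pos: [573.7, 254.8, 93.8]
tool_rot: [-3.115, 0.391, -2.864]
wrist_force: [1.1, -0.3, -0.8]
opening: 0.634
```

Run:
```python
from h import *
s=st();print(s["opening"]*88)
c=read_camera("wrist");cv2.imwrite("pics/w19.png",c["img"][:,:,::-1])
path([[*loc(-60,80),112],[*loc(-120,78),125],[*loc(-190,70),140],[*loc(-230,70),170]])
```

```text
t 37.55 tcp [573.7 254.8  93.8] xax [-0.889 -0.254 -0.381] yax [-0.264  0.964 -0.025] zax [ 0.374  0.079 -0.924] j [ 0.23  0.31  1.87 -0.02  0.56 -1.6 ] F [ 1.1 -0.3 -0.8]
55.779404778404185
[549. 247. 112.] -> [ 18.  -2. -25.] d 31
[492. 229. 125.] -> [ 69.  -4. -60.] d 61
[427. 203. 140.] -> [ 128.  -13. -100.] d 72
[388. 192. 170.] -> [ 153.  -13. -143.] d 50
```

View pics/w19.png

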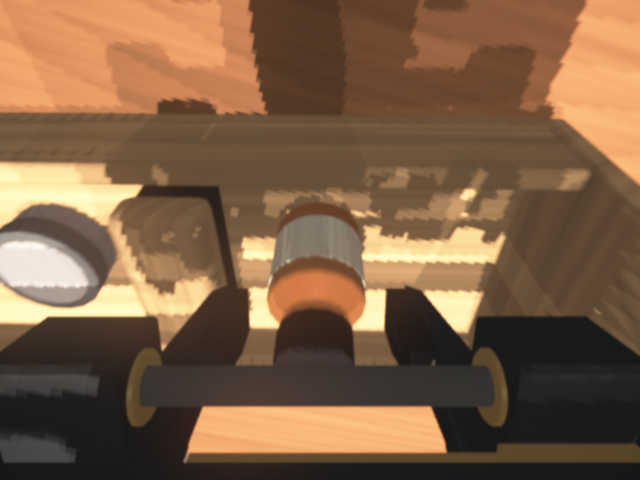

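>>> step_arm(
  series=[-0.27,9,-1,-14,0,-0.27,18,-2,-28,0,-0.27,45,-3,-46,0,-0.27,72,-4,-64,0,-0.27,100,-9,-82,0,-0.27,128,-13,-103,0,-0.27,150,-13,-140,0,-0.27,150,-13,-140,0],
)

```text
clock: 38.4
tcp_pos: [391.3, 193.5, 170.0]
tool_rot: [-3.114, 0.401, -2.863]
wrist_force: [0.6, -0.3, -0.0]
opening: 0.637
```

Run:
```python
from h import *
s=st()
c=read_camera("scene");cv2.imwrite("pics/s20.png",cv2.resize(c["img"][200:450,320:640,::-1],None,fx=2.4,fy=2.4,interpolation=2))
c=read_camera("top");cv2.imwrite("pics/t20.png",c["img"][:,:,::-1])
```

```text
t 38.4 tcp [391.3 193.5 170. ] xax [-0.885 -0.253 -0.39 ] yax [-0.265  0.964 -0.026] zax [ 0.383  0.081 -0.92 ] j [ 0.18 -0.29  2.3   0.02  0.74 -1.68] F [ 0.6 -0.3 -0. ]
```

View pics/s20.png

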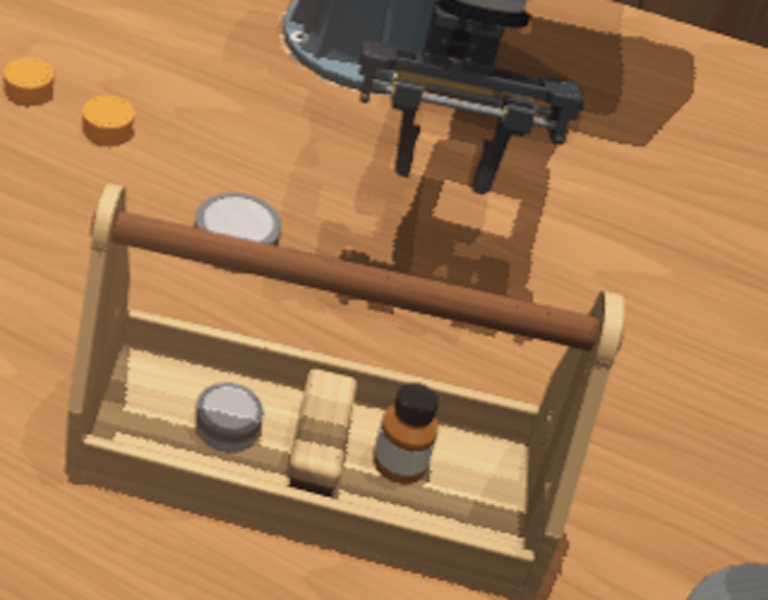

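View pics/t20.png

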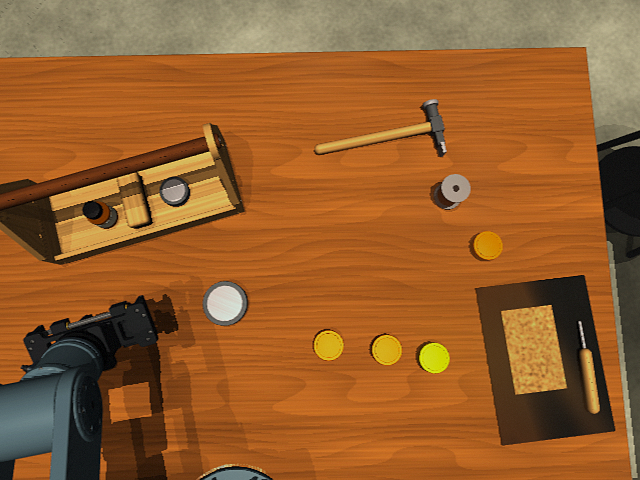

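Run:
```python
from h import *
for n,z0,f,rect in (("top",(60,150),6,(150,240,60,200)),("scene",(420,340),6,(340,420,420,520))):
    c=read_camera(n);a,b,e,d=rect
    im=cv2.resize(c["img"][a:b,e:d,::-1],None,fx=5,fy=5,interpolation=2)
    for ctr,pts in ((( -6,8),[(x,y,z) for x in(-55,55) for y in(-21,21) for z in(34,56)]),):
        for p in pts:
            u=proj(c,[*loc(ctr[0]+p[0],ctr[1]+p[1]),p[2]]);cv2.circle(im,tuple(int(v) for v in (u-[e,a]+.5)*5),3,(255,0,255) if p[2]>50 else (255,255,0),-1)
    for z in (10,95):
        u=proj(c,[*loc(-16,80),z]);cv2.circle(im,tuple(int(v) for v in (u-[e,a]+.5)*5),3,(0,255,0),-1)
    cv2.imwrite(f"pics/chk_{n}.png",im)
```

```text
(no output)
```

View pics/chk_top.png

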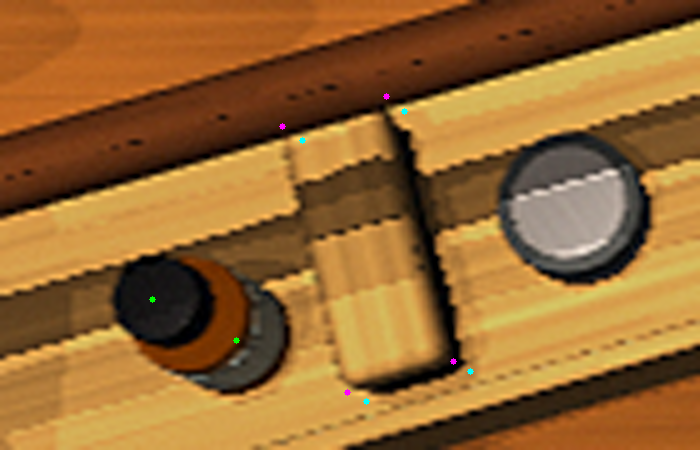

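View pics/chk_scene.png

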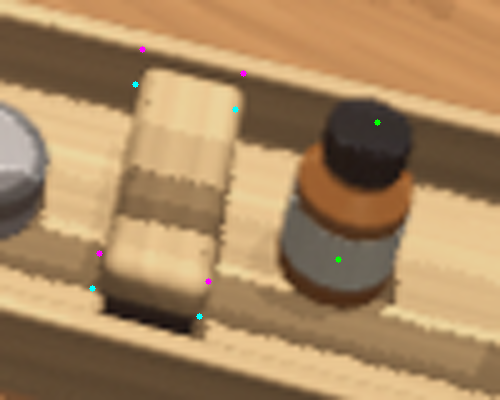

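```bash
python3 -c "
from h import *
c=read_camera('top');im=c['img'];b=cv2.imread('pics/top0.png')[:,:,::-1]
for n,(x,y,w,h) in dict(wide=(195,275,65,55),spool=(430,165,50,50),hammer=(305,90,150,75)).items(): print(n,np.abs(im[y:y+h,x:x+w].astype(int)-b[y:y+h,x:x+w]).mean().round(2))
st();finish_job()"
```

```text
wide 7.81
spool 5.3
hammer 5.05
t 38.65 tcp [392.2 193.4 164.6] xax [-0.89  -0.254 -0.38 ] yax [-0.264  0.964 -0.025] zax [ 0.373  0.078 -0.925] j [ 0.18 -0.27  2.29  0.02  0.73 -1.68] F [0.1 0.1 0. ]
the job is handed in; nothing more can be done
```

The small tin, brush and bottle are in the tote, each set down separately on its floor beneath the handle. I handed the job in at about 38.7 s of the 72 s allowed; no verdict was reported.

- **Method:** The moves have no tilt input. I got about 22° of lean by pushing the arm against its reach limit, where the tilt carries over from call to call. I first turned the brush on the bench with the hand nearly vertical (about 2° of lean). I then placed the tin, brush and bottle in that order, reaching in under the handle, and released each about 1–3 mm above the floor.
- **Last checks on the kit:** Both fixed cameras show all three pieces standing apart. The tin measured at about x -8, y -69 mm in the tote. The brush is near x 0, y 8, and both its ends are offset by the same amount, so it lies flat. The bottle was released near x -16, y 80 and stands upright.
- **Bystanders and hand:** The wide tin, spool and hammer appear at the same pixels as at the start. The wrist force reads about zero, with the hand clear of everything.
- **Disagreement:** The brush sits about 6 mm further towards the tote's far long side than I first reckoned. It is still well inside.
- **Weak check:** Comparing the bystander patches with the first picture gave average differences of 5 to 8 grey levels. I put this down to noise and light but did not follow it up.
- **Joint limit:** While I was building the tilt, joint 3 sat on its 0.30 rad limit and once read 0.298. No fault was reported.

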